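Lay the wax moulds to cool under weight and start the fan

TASK

Put the freshly injected moulds to cool: each aluminium plate already has one mould on it, so stack every waiting mould squarely on the pile of its own colour, then leave one steel block lying flat in the middle on top of each finished pile to keep it flat (one block is already on a pile and will have to come off before that pile can grow). Only when both piles are finished and weighted, push the fan's toggle fully over to on. Keep the two bottom moulds where they are and leave the other tools and the jar in their places.

Things in the scene. Friction and masses are not known exactly. Their poses are not given: they have to be found in the camera images.
- plate_a: aluminium cooling plate, 120 (x) x 100 (y) x 8 mm thick, fixed to the bench; origin: centre of the underside. Plate a and plate b are alike and may be on either side
- plate_b: the other aluminium cooling plate, same size, fixed
- pink_0: Pink rubber wax mould, a firm block 66 (its x) x 46 (its y) x 20 mm high, about 75 g, brass injection mouth in the middle of one short end, thin parting line round it, the same above and below, so it may lie either face up; origin: centre of the block, z normal to its large faces. It already lies on one of the two plates (roughly centred) and is the bottom of the pink pile: leave it lying there
- pink_1: Pink rubber wax mould, a firm block 66 (its x) x 46 (its y) x 20 mm high, about 75 g, brass injection mouth in the middle of one short end, thin parting line round it, the same above and below, so it may lie either face up; origin: centre of the block, z normal to its large faces. Waiting flat on the bench at the start, or absent (None)
- pink_2: Pink rubber wax mould, a firm block 66 (its x) x 46 (its y) x 20 mm high, about 75 g, brass injection mouth in the middle of one short end, thin parting line round it, the same above and below, so it may lie either face up; origin: centre of the block, z normal to its large faces. Waiting flat on the bench at the start, or absent (None)
- pink_3: Pink rubber wax mould, a firm block 66 (its x) x 46 (its y) x 20 mm high, about 75 g, brass injection mouth in the middle of one short end, thin parting line round it, the same above and below, so it may lie either face up; origin: centre of the block, z normal to its large faces. Waiting flat on the bench at the start, or absent (None)
- blue_0: Blue rubber wax mould, a firm block 66 (its x) x 46 (its y) x 20 mm high, about 75 g, brass injection mouth in the middle of one short end, thin parting line round it, the same above and below, so it may lie either face up; origin: centre of the block, z normal to its large faces. It already lies on one of the two plates (roughly centred) and is the bottom of the blue pile: leave it lying there
- blue_1: Blue rubber wax mould, a firm block 66 (its x) x 46 (its y) x 20 mm high, about 75 g, brass injection mouth in the middle of one short end, thin parting line round it, the same above and below, so it may lie either face up; origin: centre of the block, z normal to its large faces. Waiting flat on the bench at the start, or absent (None)
- blue_2: Blue rubber wax mould, a firm block 66 (its x) x 46 (its y) x 20 mm high, about 75 g, brass injection mouth in the middle of one short end, thin parting line round it, the same above and below, so it may lie either face up; origin: centre of the block, z normal to its large faces. Waiting flat on the bench at the start, or absent (None)
- blue_3: Blue rubber wax mould, a firm block 66 (its x) x 46 (its y) x 20 mm high, about 75 g, brass injection mouth in the middle of one short end, thin parting line round it, the same above and below, so it may lie either face up; origin: centre of the block, z normal to its large faces. Waiting flat on the bench at the start, or absent (None)
- weight_1: polished steel bench block used as a weight, 60 (x) x 40 (y) x 16 mm high, 0.24 to 0.36 kg; polished face up; origin: centre of the underside, z up. At the start it lies on top of the one mould on plate a
- weight_2: polished steel bench block used as a weight, 60 (x) x 40 (y) x 16 mm high, 0.24 to 0.36 kg; polished face up; origin: centre of the underside, z up. At the start it lies flat on the bench among the waiting moulds
- fan: white desk fan, fixed. Foot 170 (its x) x 100 (its y) x 22 mm high, origin: centre of the foot's underside; the front, with the switch, is its -x end. The toggle switch is pivoted at (-0.05, 0, 0.024) m in this frame; the 150 mm wide round guard stands on the rear half, its face 36 mm behind the origin (+x), reaching from 60 to 212 mm above the bench
- fan_switch (a joint): fan toggle, rad: near 0 = off (knob leans towards the fan's front, -x), 0.9 = fully on (knob leans 0.45 rad towards the fan's guard, +x). Stays where it is left; needs about 1.5 N at the knob
- switch_tip (a point): centre of the toggle's red ball knob, 18 mm in diameter, 38 mm from the pivot: about 58 mm above the bench; it travels 33 mm along the fan's +x from off to on
- flux_jar: small amber glass jar with black screw cap, 38 mm across, 42 mm high, standing between the two plates; bystander
- needle_file: needle file with round wooden handle, 180 mm long, lying behind the plates; bystander
- pliers_red: pliers with red grips, about 145 mm long, lying at the back; bystander
- pliers_black: pliers with black grips, about 145 mm long, lying at the back right; bystander
- ring_clamp: wooden ring clamp with brass collar, 115 x 32 x 22 mm, lying front right; bystander
Not all that is in view belongs to the job. What is shaped like the pink_2 but orange or red is not meant. Leave any turquoise look-alike of the pink_1 alone.

How it is judged:
On the way, in this order (a step that is already met when the one before it is completed fails the run):
1. Every waiting mould is squarely on the pile of its colour, one steel block lies on top of each pile, and the fan is still off (horizontal distance between each of pink_1, pink_2, pink_3 and pink_0 below 0.008 m and angle between the x axis of each of pink_1, pink_2, pink_3 and the x axis of pink_0, either way round below 0.14 rad and angle between the z axis of each of pink_1, pink_2, pink_3 and the z axis of pink_0, either way round below 0.08 rad and z of each of pink_1, pink_2, pink_3 in the frame of pink_0 above 0.012 m and linear speed of each of pink_1, pink_2, pink_3, blue_1, blue_2, blue_3 below 0.03 m/s and horizontal distance between each of blue_1, blue_2, blue_3 and blue_0 below 0.008 m and angle between the x axis of each of blue_1, blue_2, blue_3 and the x axis of blue_0, either way round below 0.14 rad and angle between the z axis of each of blue_1, blue_2, blue_3 and the z axis of blue_0, either way round below 0.08 rad and z of each of blue_1, blue_2, blue_3 in the frame of blue_0 above 0.012 m and (horizontal distance between pink_0 and plate_a below 0.03 m or horizontal distance between pink_0 and plate_b below 0.03 m) and angle between each of pink_0, blue_0's own z axis and vertical below 0.08 rad and distance of each of pink_0, blue_0 from where it was at the start of the episode below 0.02 m and (horizontal distance between blue_0 and plate_a below 0.03 m or horizontal distance between blue_0 and plate_b below 0.03 m) and ((horizontal distance between weight_1 and pink_0 below 0.015 m and angle between each of weight_1, weight_2's own z axis and vertical below 0.08 rad and z of weight_1 in the frame of pink_0 above 0.006 m and linear speed of each of weight_1, weight_2 below 0.03 m/s and z of each of pink_1, pink_2, pink_3 in the frame of weight_1 below -0.005 m and horizontal distance between weight_2 and blue_0 below 0.015 m and z of weight_2 in the frame of blue_0 above 0.006 m and z of each of blue_1, blue_2, blue_3 in the frame of weight_2 below -0.005 m) or (horizontal distance between weight_2 and pink_0 below 0.015 m and angle between each of weight_2, weight_1's own z axis and vertical below 0.08 rad and z of weight_2 in the frame of pink_0 above 0.006 m and linear speed of each of weight_2, weight_1 below 0.03 m/s and z of each of pink_1, pink_2, pink_3 in the frame of weight_2 below -0.005 m and horizontal distance between weight_1 and blue_0 below 0.015 m and z of weight_1 in the frame of blue_0 above 0.006 m and z of each of blue_1, blue_2, blue_3 in the frame of weight_1 below -0.005 m)) and value of joint fan_switch below 0.35 rad), for 0.3 s.
2. The fan's toggle is pushed over to on (value of joint fan_switch above 0.72 rad), for 0.2 s.
At the end, for the whole second after the job is handed in: All moulds flat in the pile of their colour, within 8 mm and 0.14 rad of its bottom mould (either way round); bottom moulds within 20 mm of their start; on each pile one steel block lies flat on top, within 15 mm of the bottom mould's centre; all at rest; fan toggle past 0.72 rad (horizontal distance between each of pink_1, pink_2, pink_3 and pink_0 below 0.008 m and angle between the x axis of each of pink_1, pink_2, pink_3 and the x axis of pink_0, either way round below 0.14 rad and angle between the z axis of each of pink_1, pink_2, pink_3 and the z axis of pink_0, either way round below 0.08 rad and z of each of pink_1, pink_2, pink_3 in the frame of pink_0 above 0.012 m and linear speed of each of pink_1, pink_2, pink_3, blue_1, blue_2, blue_3 below 0.03 m/s and horizontal distance between each of blue_1, blue_2, blue_3 and blue_0 below 0.008 m and angle between the x axis of each of blue_1, blue_2, blue_3 and the x axis of blue_0, either way round below 0.14 rad and angle between the z axis of each of blue_1, blue_2, blue_3 and the z axis of blue_0, either way round below 0.08 rad and z of each of blue_1, blue_2, blue_3 in the frame of blue_0 above 0.012 m and (horizontal distance between pink_0 and plate_a below 0.03 m or horizontal distance between pink_0 and plate_b below 0.03 m) and angle between each of pink_0, blue_0's own z axis and vertical below 0.08 rad and distance of each of pink_0, blue_0 from where it was at the start of the episode below 0.02 m and (horizontal distance between blue_0 and plate_a below 0.03 m or horizontal distance between blue_0 and plate_b below 0.03 m) and ((horizontal distance between weight_1 and pink_0 below 0.015 m and angle between each of weight_1, weight_2's own z axis and vertical below 0.08 rad and z of weight_1 in the frame of pink_0 above 0.006 m and linear speed of each of weight_1, weight_2 below 0.03 m/s and z of each of pink_1, pink_2, pink_3 in the frame of weight_1 below -0.005 m and horizontal distance between weight_2 and blue_0 below 0.015 m and z of weight_2 in the frame of blue_0 above 0.006 m and z of each of blue_1, blue_2, blue_3 in the frame of weight_2 below -0.005 m) or (horizontal distance between weight_2 and pink_0 below 0.015 m and angle between each of weight_2, weight_1's own z axis and vertical below 0.08 rad and z of weight_2 in the frame of pink_0 above 0.006 m and linear speed of each of weight_2, weight_1 below 0.03 m/s and z of each of pink_1, pink_2, pink_3 in the frame of weight_2 below -0.005 m and horizontal distance between weight_1 and blue_0 below 0.015 m and z of weight_1 in the frame of blue_0 above 0.006 m and z of each of blue_1, blue_2, blue_3 in the frame of weight_1 below -0.005 m)) and value of joint fan_switch above 0.72 rad); the robot touches nothing.
It fails at once if the flux jar is moved more than 40 mm (distance of flux_jar from where it was at the start of the episode above 0.04 m).
It fails at once if the needle file is moved more than 40 mm (distance of needle_file from where it was at the start of the episode above 0.04 m).
It fails at once if the pliers red is moved more than 40 mm (distance of pliers_red from where it was at the start of the episode above 0.04 m).
It fails at once if the pliers black is moved more than 40 mm (distance of pliers_black from where it was at the start of the episode above 0.04 m).
It fails at once if the ring clamp is moved more than 40 mm (distance of ring_clamp from where it was at the start of the episode above 0.04 m).
Of pink_1, pink_2, pink_3, blue_1, blue_2, blue_3 only 4 to 6 are there at a start; the rules pass over those that are not, and their reading is None.
At some moment in a run one of pink_1, pink_2, pink_3, blue_1, blue_2, blue_3 may be knocked a few centimetres aside while the robot is not near it.
It also fails if it takes over 210 s, if anything falls off the work surface, if the arm or the gripper's body presses on something with over 40 N, if the wrist force passes 120 N, or if a joint passes its speed limit or range.

ROBOT

A 6-joint arm with a two-finger parallel gripper is mounted at the origin on the work surface. World frame = base frame: x ahead of the robot, y to its left, z up, the work surface at z = 0. Lengths are in m, angles in rad, forces in N, time in s.
With the tool pointing down it reaches from about 0.3 to 0.775 m from the base axis. Payload 14.6 kg.
Tool frame: the origin (TCP) lies midway between the tips of the shut fingers; the grasp point (between the pads) lies 19 mm behind it (ctrl.pinch_z is the z of the grasp point in the tool frame, in m); z points along the fingers, y is the line along which they close (so a half turn about z gives the same grasp; the last joint's range is limited). The gripper opens to 94 mm and grips with 3 to 60 N. Pads are 16 mm wide; open, the fingers measure 119 mm over their backs; the gripper's body (75 mm by 177 mm) begins 78 mm behind the grasp point.
Start: joints at [-1.212, 0.3, 1.521, -0, 1.321, -0.067], TCP at [0.227, -0.501, 0.205] pointing down, gripper open.
Joint ranges: [-3.03, 3.03], [-0.79, 2.21], [0.23, 2.52], [-1.04, 4.18], [0, 3.07], [-2.55, 2.55]. Speed limits (rad/s): [2.22, 2.22, 2.57, 3.14, 3.14, 3.14].

INTERFACE

Orientations are given as [roll, pitch, yaw] about the fixed x, y, z axes, in that order (R = Rz(yaw) Ry(pitch) Rx(roll)).
In Python, from station import ctrl, camera, ticket gives the robot as it stands. The module is installed in compiled form; this text tells all that it offers.
- The arm moves only by the shell command python3 -m inch 'ROWS' [FORCE]. ROWS is text: rows parted by semicolons, each of 7 numbers parted by spaces: the opening, from -1 (shut) to 1 (fully open), then the shift along the tool's x, y, z in units of 0.03 m (1.0 is 0.03 m), then the turn, a rotation vector about the tool's x, y, z in units of 10 degrees (1.0 is 10 degrees). In form: grip dx dy dz rx ry rz; .... A call has 1 to 10 rows; each row shifts and turns the commanded pose from where the row before left it, along the tool's axes as they then stand; what a row does not reach is not made up. A row lasts 1/8 s, in which the tool goes at most 62.5 mm and 10.7 degrees, less where a joint would pass 70% of its speed; a pose out of reach is approached as far as the arm can. A call with a number of a shift or a turn outside -1 to 1 is refused whole. A call with a gripper value outside its range is refused whole. The fingers move at their own pace and stop on an object; FORCE is the grip in N (left out, the last holds). Time passes only in rows, so rows that do not move let the fingers close. It gives the time, the measured TCP pose, the force, the opening and the grip force at its end, in the units of the state.
- ctrl.get_obs(): the state, without advancing time (a new reading comes with each control period).
- camera(name): name is "side" or "top" or "wrist"; returns a dict with "img" (420x560x3 uint8, blue, green, red), "range_z" (420x560 float32, m along the optical axis (not along the pixel's ray), 0 where there is no reading), "intrinsics" (3x3 intrinsics, pixels), "k1" (the pictures are not rectified: a ray, as slopes to the right and down, at radius r is drawn at 1 + k1 r^2 times it, then the intrinsics apply), "view" (4x4, takes a point from world to camera coordinates). Camera axes: x right, y down, z forward; pixel columns grow to the right and rows downward; lengths in m; the calibration is good to about 2 mm. A picture is of the moment at which its call begins.
- ticket.hand_in(): hands the job in; it is judged then, once.
The state is a dict: "time_s": time; "qpos": joint angles; "joint_vel": joint speeds; "tau": joint torques, N m; "ee_pos": TCP position; "eef_rot": TCP orientation; "force": force on the tool from outside, world axes, zero at the start; "moment": the same for the moment, N m; "grip_width": finger opening in m; "grip_force": force on a finger pad.
Only numpy, scipy, OpenCV 4.12 (cv2) and the standard library are available. Lean on these libraries where they do the work, as an engineer would, in place of code of your own. Each camera call takes 0.05 s, during which the arm holds its last target. There are 200 camera calls.

## Working session

There is one attempt and no reset: what is moved stays moved. The work goes in short steps, Python scripts to look and compute and a shell command to move; the robot and the scene stay as the last step left them, time stands still between calls to the robot, and variables do not carry over. Pictures are saved under pics/ and viewed, at most 14 in all, crops included, and the job is handed in when it is done.

```bash
mkdir -p pics; ls; cat > h.py <<'E'
import numpy as np, cv2
from station import ctrl, camera, ticket
def snap(name, fn=None):
    c=camera(name)
    if fn: cv2.imwrite('pics/'+fn,c['img'])
    return c
def cloud(c):
    K=c['intrinsics'];h,w=c['range_z'].shape
    u,v=np.meshgrid(np.arange(w),np.arange(h))
    D=np.array([c['k1'],0,0,0,0.])
    p=cv2.undistortPoints(np.stack([u,v],-1).reshape(-1,1,2).astype(np.float64),K,D).reshape(h,w,2)
    z=c['range_z'].astype(float)
    P=np.dstack([p[...,0]*z,p[...,1]*z,z])
    T=np.linalg.inv(c['view'])
    W=P@T[:3,:3].T+T[:3,3]
    W[z<=0]=np.nan
    return W
E
python3 - <<'E'
from h import *
o=ctrl.get_obs()
print(o,ctrl.pinch_z)
for n in ('top','side'):
    c=snap(n,n+'0.png'); print(n,np.linalg.inv(c['view'])[:3,3],c['k1'],c['intrinsics'][0])
E
```

```text
pics
{'time_s': 0.0, 'qpos': array([-1.21162570e+00,  3.00452070e-01,  1.52158181e+00,  1.74869959e-05,
        1.32071464e+00, -6.65706889e-02]), 'joint_vel': array([-1.58314629e-03,  2.47489937e-05,  9.78489690e-05, -7.86547879e-04,
       -1.48051856e-03,  1.09010085e-04]), 'tau': array([ 9.02456650e-04, -5.31800187e+01, -3.52731121e+01,  7.08153960e-02,
        2.45103403e-02, -1.09501605e-04]), 'ee_pos': array([ 0.22707002, -0.50064536,  0.20489646]), 'eef_rot': array([-3.14044047e+00, -9.37907953e-05,  4.25736928e-01]), 'force': array([ 0.52493328,  1.10377089, -0.34411691]), 'moment': array([0.05626645, 0.02223528, 0.02312019]), 'grip_force': 0.0, 'grip_width': 0.09403661453550982} -0.0188
top [0.40259973 0.00742609 1.44104601] -0.14588765657336591 [486.49722646   0.         282.84047847]
side [0.1705     0.72664984 0.8399743 ] -0.032969462784045646 [442.15714033   0.         274.02803136]
```

View pics/top0.png

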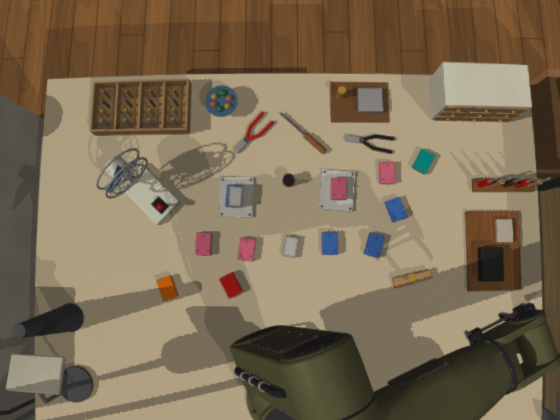

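View pics/side0.png

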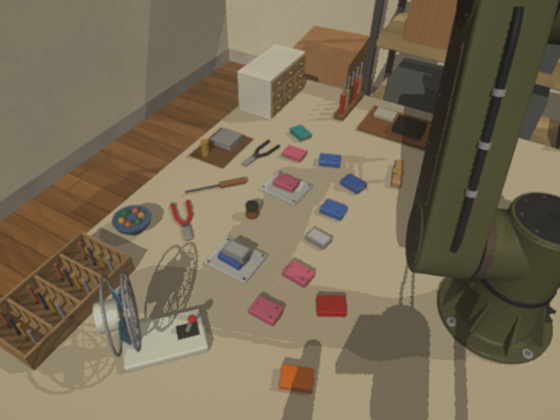

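The top view shows pink moulds at (204,243), (247,249) and (388,173), with the pink base at (339,188). The blues are at (330,243), (375,245) and (396,210), and the blue base is under a weight at (236,197). The free steel block is at (291,245), the fan switch at (160,205), and the decoys at (231,285), (167,288) and (424,161).

```bash
cat >> h.py <<'E'
def rects(c, W, zlo=0.012, zhi=0.12, amin=60, box=(0.15,0.75,-0.45,0.45)):
    """blobs above the bench: split per HSV colour; fit rectangle to top-face points"""
    hsv=cv2.cvtColor(c['img'],cv2.COLOR_BGR2HSV);H,S,V=[hsv[...,i].astype(int) for i in range(3)]
    ok=(W[...,2]>zlo)&(W[...,2]<zhi)&(W[...,0]>box[0])&(W[...,0]<box[1])&(W[...,1]>box[2])&(W[...,1]<box[3])
    cols={'redpink':((H<18)|(H>160))&(S>110),'blue':(H>100)&(H<128)&(S>110),'grey':(S<75)}
    out=[]
    for n,m in cols.items():
        k,l,st,_=cv2.connectedComponentsWithStats((ok&m).astype(np.uint8),connectivity=4)
        for i in range(1,k):
            if st[i,4]<amin or st[i,4]>3000: continue
            q=l==i; zt=np.nanpercentile(W[q][:,2],70)
            t=q&(abs(W[...,2]-zt)<0.005)
            P=W[t]
            if len(P)<40: continue
            r=cv2.minAreaRect((P[:,:2]*1000).astype(np.float32))
            (cx,cy),(a,b),th=r
            if a<b: a,b,th=b,a,th+90
            th=(th+90)%180-90
            v,u=np.argwhere(t).mean(0)
            md=P.mean(0)*1000
            out.append((n,int(u),int(v),round(cx,1),round(cy,1),round(zt*1000,1),round(a,1),round(b,1),round(th,1),np.round(md[:2],1),np.median(hsv[t],0).astype(int)))
    return out
E
python3 - <<'E'
from h import *
for n in ('top','side'):
    c=snap(n);W=cloud(c);print(n)
    for r in rects(c,W): print(*r)
E
```

```text
top
redpink 318 145 735.4 -92.3 19.8 49.8 16.3 46.4 [734.  -92.9] [ 14 165 117]
redpink 387 172 653.7 -297.8 20.9 63.9 43.2 -1.2 [ 654.  -297.7] [174 133 182]
redpink 338 188 604.3 -149.2 29.4 62.8 42.3 -0.1 [ 604.3 -149.7] [174 131 161]
redpink 203 243 443.0 245.8 20.4 61.8 44.6 -0.1 [442.8 245.9] [174 132 158]
redpink 246 248 427.6 120.0 20.8 63.4 43.2 -7.6 [427.5 119.7] [174 133 179]
redpink 422 275 347.9 -397.2 23.4 47.7 26.8 -75.9 [ 347.8 -396.4] [ 17 129 144]
redpink 230 284 322.9 164.7 20.6 66.1 46.0 27.2 [322.7 164.6] [  1 221 137]
redpink 401 280 333.9 -333.5 23.1 51.3 29.5 -77.4 [ 334.1 -334.3] [ 17 128 142]
redpink 166 287 312.7 353.1 20.7 66.6 49.1 21.1 [312.8 353.9] [ 13 235 130]
blue 395 208 544.0 -321.1 21.3 62.6 45.1 20.0 [ 544.  -321.5] [108 163 146]
blue 329 243 444.5 -122.4 21.6 59.8 42.5 2.2 [ 444.2 -122.5] [108 163 147]
blue 373 244 438.9 -253.2 21.5 63.3 43.0 -15.7 [ 439.4 -253.4] [108 161 130]
grey 153 196 589.9 411.0 23.2 165.4 99.5 46.8 [581.9 397.5] [ 28  33 163]
grey 288 178 630.9 -2.5 43.0 31.5 30.4 -56.2 [631.4  -2.5] [19 23 33]
grey 234 196 580.1 152.9 4
[... 718 characters left out ...]
[442.  253.3] [176 118 153]
redpink 296 377 313.1 357.1 20.2 64.6 46.6 20.7 [312.4 358.7] [ 12 182 127]
blue 329 158 542.6 -313.7 20.6 58.7 43.4 18.1 [ 542.6 -312.7] [110 127 135]
blue 352 182 437.7 -248.1 20.3 58.7 45.0 -16.2 [ 438.1 -245.4] [111 120 119]
blue 333 208 443.8 -117.9 20.3 60.4 44.9 -1.7 [ 443.1 -116. ] [110 128 136]
blue 229 259 584.8 179.7 27.1 58.9 8.4 -5.3 [583.4 180.5] [110 125 126]
grey 251 204 629.8 0.3 42.0 32.6 32.1 41.1 [6.296e+02 6.000e-01] [18 56 58]
grey 318 236 436.1 -5.5 16.6 59.8 42.3 -9.9 [435.8  -5.2] [ 18  23 151]
grey 236 249 579.2 153.9 44.3 60.8 42.0 -2.8 [578.2 155.3] [ 18  24 132]
grey 174 334 578.0 403.3 22.3 130.6 101.8 45.5 [575.7 401.2] [ 28  34 174]
```

```bash
cat > go.py <<'E'
import sys,numpy as np
from station import ctrl
from scipy.spatial.transform import Rotation as R
x,y,z,yaw=map(float,sys.argv[1:5])   # mm, deg
o=ctrl.get_obs(); r=R.from_euler('xyz',o['eef_rot']); p=o['ee_pos']*1000
y0=np.degrees(o['eef_rot'][2])
ry=(y0-yaw+90)%180-90
rf=R.from_euler('z',y0-ry,degrees=True)*R.from_euler('x',180,degrees=True)
d=rf.inv().apply(np.array([x,y,z])-p)/30
print('t %.1f'%o['time_s'],'at',p.round(1),'yaw %.1f'%y0,'tilt %.2f'%np.degrees(np.arccos(-r.as_matrix()[2,2])),'w %.1f f %.1f'%(o['grip_width']*1000,o['grip_force']),'q6 %.2f'%o['qpos'][5])
print('turn first rz %.2f units; then shift units x %.2f y %.2f z %.2f'%(ry/10,*d))
E
python3 -m inch '1 0 0 0 0 0 1; 1 0 0 0 0 0 1; 1 0 0 0 0 0 0.56; 1 0 0 0 0 0 0' 30; python3 go.py 654 -297.7 100 -1.2
```

```text
time_s: 0.7
ee_pos: [0.2271, -0.5008, 0.2053]
eef_rot: [-3.141, 0.0, -0.02]
force: [-0.4, 0.2, -0.7]
grip_width: 0.0936
grip_force: 0.0
t 0.7 at [ 227.1 -500.8  205.3] yaw -1.2 tilt 0.02 w 93.6 f 0.0 q6 0.38
turn first rz 0.00 units; then shift units x 14.08 y -7.07 z 3.51
```

```bash
python3 -m inch '1 1 -0.5 0 0 0 0; 1 1 -0.5 0 0 0 0; 1 1 -0.5 0 0 0 0; 1 1 -0.5 0 0 0 0; 1 1 -0.5 0 0 0 0; 1 1 -0.5 0 0 0 0; 1 1 -0.5 0 0 0 0' >/dev/null; python3 -m inch '1 1 -0.5 0.5 0 0 0; 1 1 -0.5 0.5 0 0 0; 1 1 -0.5 0.5 0 0 0; 1 1 -0.5 0.5 0 0 0; 1 1 -0.5 0.5 0 0 0; 1 1 -0.5 0.5 0 0 0; 1 1 -0.57 0.5 0 0 0; 1 0.08 0 0 0 0 0; 1 0 0 0 0 0 0'; python3 go.py 654 -297.7 3 -1.2; python3 - <<'E'
from h import *
c=snap('wrist','w1.png');W=cloud(c)
print(np.linalg.inv(c['view'])[:3,3])
for r in rects(c,W): print(*r)
E
```

```text
time_s: 2.7
ee_pos: [0.6537, -0.2981, 0.1006]
eef_rot: [3.141, 0.0, -0.02]
force: [0.5, 0.0, 0.7]
grip_width: 0.0938
grip_force: 0.0
t 2.7 at [ 653.7 -298.1  100.6] yaw -1.1 tilt 0.01 w 93.8 f 0.0 q6 1.11
turn first rz 0.01 units; then shift units x 0.01 y -0.01 z 3.25
[ 0.73272585 -0.30005562  0.27937911]
redpink 28 122 735.6 -94.6 18.9 45.2 18.3 47.0 [734.8 -97. ] [ 12 185  89]
blue 302 309 554.7 -317.1 19.6 49.1 44.8 21.2 [ 560.7 -317. ] [110 195 159]
blue 240 397 450.9 -254.8 19.5 46.5 45.7 -13.9 [ 457.6 -253.4] [110 198 148]
blue 136 405 445.0 -140.6 18.8 25.0 9.6 -3.5 [ 445.3 -142.3] [110 195  89]
grey 184 248 663.4 -245.9 115.4 12.0 2.6 88.2 [ 663.9 -246. ] [15 14 55]
grey 375 248 661.7 -351.2 115.3 12.1 2.2 -83.1 [ 661.6 -351.2] [15 15 54]
grey 362 269 648.8 -345.1 113.0 8.3 0.6 0.5 [ 648.1 -345.1] [30 50 16]
```

View pics/w1.png

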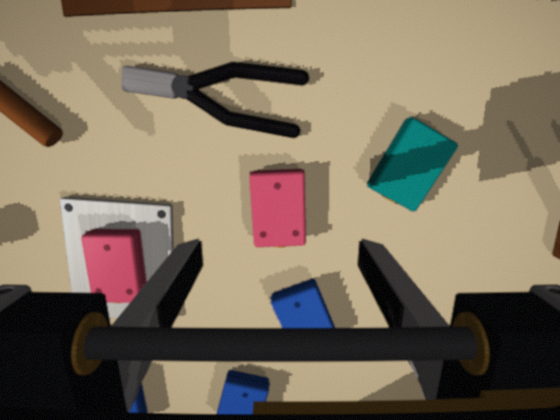

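The wrist view shows the pink target at (277,207), centred between the fingers, and the pink base on its plate at (114,265). The blob size cap hid both, so I'm raising it and measuring again.

```bash
sed -i 's/>3000/>20000/; s/np.percentile/np.percentile/' h.py; python3 - <<'E'
from h import *
c=snap('wrist');W=cloud(c)
for r in rects(c,W,amin=600): print(*r)
E
```

```text
redpink 28 122 735.7 -94.6 19.0 46.0 18.3 47.3 [734.8 -97.1] [ 12 185  89]
redpink 277 207 655.8 -296.8 19.8 67.4 45.0 1.2 [ 658.5 -296.8] [173 154 200]
redpink 112 265 608.5 -150.1 27.7 64.7 45.7 -1.7 [ 612.1 -151.8] [173 151 198]
blue 301 309 554.0 -317.4 19.6 50.3 44.9 21.0 [ 560.4 -317.1] [110 195 159]
blue 240 397 450.4 -254.7 19.5 48.0 44.6 -15.9 [ 457.4 -253.4] [110 197 148]
```

```bash
python3 -m inch '1 0.04 -0.03 0.9 0 0 0; 1 0 0 0.9 0 0 0; 1 0 0 0.8 0 0 0; 1 0 0 0.6 0 0 0; 1 0 0 0 0 0 0; -1 0 0 0 0 0 0; -1 0 0 0 0 0 0; -1 0 0 0 0 0 0; -1 0 0 0 0 0 0; -1 0 0 0 0 0 0' 25; python3 -m inch '-1 0 0 -0.5 0 0 0; -1 0 0 -1 0 0 0; -1 0 0 -1 0 0 0; -1 0 0 -1 0 0 0; -1 0 0 0 0 0 0'; python3 go.py 604.3 -149.4 115 -0.5
```

```text
time_s: 4.05
ee_pos: [0.6552, -0.2968, 0.0045]
eef_rot: [3.142, -0.0, -0.021]
force: [-0.3, -0.5, -0.0]
grip_width: 0.0472
grip_force: 0.0
time_s: 4.68
ee_pos: [0.6562, -0.2973, 0.1131]
eef_rot: [3.139, -0.005, -0.021]
force: [-0.4, 0.8, -0.6]
grip_width: 0.0464
grip_force: 24.8
t 4.7 at [ 656.2 -297.3  113.1] yaw -1.2 tilt 0.31 w 46.4 f 24.8 q6 1.12
turn first rz -0.07 units; then shift units x -1.77 y -4.92 z -0.06
```

```bash
python3 -m inch '-1 -0.84 -0.98 0 0 0 -0.07; -1 -0.84 -0.98 0 0 0 0; -1 -0.84 -0.98 0 0 0 0; -1 -0.84 -0.98 0 0 0 0; -1 -0.84 -0.98 0 0 0 0; -1 0 0 0 0 0 0; -1 0 0 0 0 0 0' ; python3 - <<'E'
from h import *
c=snap('wrist','w2.png');W=cloud(c)
for r in rects(c,W,amin=600): print(*r)
c=snap('top');W=cloud(c)
for r in rects(c,W): print(*r)
E
python3 go.py 604.3 -149.4 115 -0.5
```

```text
time_s: 5.55
ee_pos: [0.531, -0.1487, 0.1092]
eef_rot: [3.142, 0.0, -0.009]
force: [0.7, -0.3, -0.6]
grip_width: 0.0458
grip_force: 24.8
redpink 279 118 607.2 -149.5 27.9 65.5 44.9 -0.8 [ 608.6 -149.4] [173 148 216]
blue 473 190 546.4 -318.6 19.7 64.9 46.1 19.9 [ 547.6 -317.3] [110 193 143]
blue 393 280 456.9 -256.1 19.5 46.6 33.9 78.3 [ 461.8 -254.4] [110 188 176]
blue 248 313 435.0 -124.8 19.7 49.1 44.3 -15.3 [ 428.2 -117.4] [110 194 168]
grey 78 88 632.7 -1.3 42.0 34.2 34.1 27.1 [632.6  -1.2] [135  36  20]
grey 134 283 457.8 -9.7 15.8 40.8 21.2 84.0 [459.1  -9.8] [  8  12 156]
redpink 318 145 735.9 -91.5 19.2 51.0 16.3 47.6 [734.  -92.9] [ 14 165 122]
redpink 203 243 443.0 246.7 20.9 61.9 42.8 0.8 [443.2 246.3] [174 134 198]
redpink 246 248 427.4 119.9 21.0 64.7 43.1 -7.4 [427.2 119.5] [174 133 200]
redpink 422 275 347.5 -396.1 23.4 46.0 26.0 -77.2 [ 347.7 -396.5] [ 17 126 118]
redpink 230 284 322.9 164.5 20.7 66.1 46.0 27.0 [323.7 165.2] [  1 227 173]
redpink 402 280 333.6 -334.8 23.3 50.2 29.5 -76.2 [ 333.7 -334.7] [ 17 126 118]
redpink 166 287 312.4 353.0 20.5 67.2 48.5 21.2 [313.1 353.4] [ 13 233 118]
blue 395 209 544.0 -321.2 21.2 62.6 44.5 20.0 [ 543.6 -321.1] [108 160 152]
blue 377 245 436.1 -263.8 21.6 63.5 23.3 -16.1 [ 436.2 -263.7] [108 163 161]
grey 153 196 589.5 410.8 22.9 164.8 99.4 46.6 [581.3 396.9] [ 27  33 169]
grey 288 178 631.6 -2.4 42.4 31.6 31.4 43.5 [631.8  -2.4] [135  21  36]
grey 234 196 580.2 152.2 44.8 60.3 39.0 -3.0 [579.6 151.8] [ 17  19 157]
grey 289 246 435.5 -7.2 17.8 59.9 39.8 -9.7 [435.6  -7.1] [ 18  18 178]
t 5.7 at [ 531.1 -148.9  109.1] yaw -0.5 tilt 0.02 w 46.3 f 24.8 q6 1.24
turn first rz -0.00 units; then shift units x 2.44 y -0.01 z -0.20
```

View pics/w2.png

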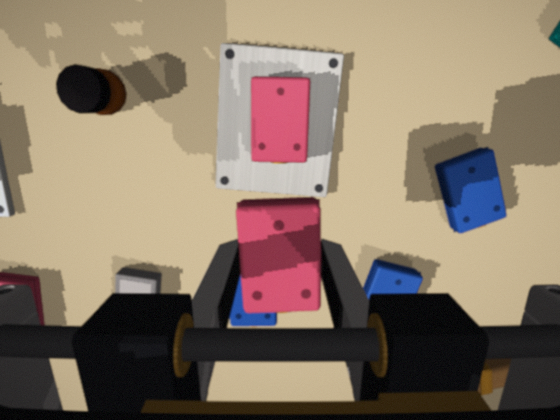

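The wrist view shows the base at (280,119) on its plate and the held mould at (279,255). I'll measure the held mould with the same camera.

```bash
python3 - <<'E'
from h import *
c=snap('wrist');W=cloud(c)
for r in rects(c,W,zhi=0.16,zlo=0.025,amin=600): print(*r)
E
```

```text
redpink 278 118 607.4 -149.4 27.9 65.4 44.6 -1.7 [ 608.5 -149.2] [173 148 216]
redpink 279 256 532.1 -149.2 124.4 67.3 46.7 0.8 [ 535.4 -149.1] [173 154 183]
grey 77 89 633.0 -1.1 42.0 34.9 34.2 -34.7 [632.6  -1.3] [135  35  20]
grey 221 272 537.5 -123.1 149.7 17.0 8.0 45.9 [ 539.6 -121.4] [15 13 58]
grey 340 270 539.4 -177.8 149.8 12.9 4.1 -74.8 [ 539.8 -178.1] [15 13 59]
```

```bash
python3 -m inch '-1 0.9 0 0 0 0 0; -1 0.9 0 0 0 0 0; -1 0.71 0 0 0 0 0; -1 0 0 0.8 0 0 0; -1 0 0 0.8 0 0 0; -1 0 0 0.6 0 0 0; -1 0 0 0.2 0 0 0; -1 0 0 0 0 0 0; -1 0 0 0 0 0 0'; python3 go.py 606.4 -149.1 33 -0.8
```

```text
time_s: 6.82
ee_pos: [0.6066, -0.1493, 0.0384]
eef_rot: [3.141, -0.001, -0.009]
force: [-1.1, 0.9, -1.1]
grip_width: 0.0462
grip_force: 24.8
t 6.8 at [ 606.6 -149.3   38.4] yaw -0.5 tilt 0.08 w 46.2 f 24.8 q6 1.28
turn first rz 0.03 units; then shift units x -0.01 y -0.01 z 0.18
```

```bash
python3 -m inch '-1 0 0 0.16 0 0 0; -1 0 0 0 0 0 0; 0.4 0 0 0 0 0 0; 0.4 0 0 0 0 0 0; 0.4 0 0 0 0 0 0; 0.6 0 0 -1 0 0 0; 1 0 0 -1 0 0 0; 1 0 0 -1 0 0 0; 1 0 0 -0.8 0 0 0;1 0 0 0 0 0 0'; python3 - <<'E'
from h import *
for n in ('wrist','top'):
    c=snap(n);W=cloud(c)
    for r in rects(c,W,zhi=0.16,zlo=0.012,amin=150): print(*r)
E
python3 go.py 443 246.3 60 0
```

```text
time_s: 8.07
ee_pos: [0.6068, -0.1493, 0.1483]
eef_rot: [3.141, -0.003, -0.009]
force: [-0.5, 0.4, -0.8]
grip_width: 0.0942
grip_force: 0.0
redpink 215 61 737.7 -91.1 18.9 53.3 18.3 47.9 [734.7 -93.6] [ 12 186  93]
redpink 139 170 635.6 -11.2 20.8 31.9 12.9 16.3 [638.1 -12.9] [ 12 223  41]
redpink 279 204 607.2 -149.3 47.8 66.6 44.9 2.0 [ 609.4 -149.1] [173 155 189]
blue 4 222 586.1 137.4 20.0 64.5 4.2 -4.3 [585.6 137.3] [110 201  46]
blue 440 252 546.1 -318.8 19.6 66.1 45.2 21.7 [ 548.3 -317.3] [110 191 152]
blue 255 318 470.4 -121.4 19.5 44.7 20.6 -89.7 [ 471.6 -121.6] [110 197 142]
blue 370 320 468.1 -250.3 19.5 35.6 20.4 -86.1 [ 467.4 -249.4] [110 190 141]
grey 116 179 633.3 -1.5 41.9 34.1 33.8 -45.8 [633.3  -1.3] [138  35  21]
redpink 203 243 443.0 246.8 21.1 62.0 42.5 1.1 [442.7 246.7] [174 134 204]
redpink 246 248 427.9 120.0 20.9 63.5 42.8 -7.0 [428.4 120.2] [174 133 206]
redpink 230 284 322.9 164.5 20.7 66.2 45.5 27.2 [322.8 164.4] [  1 226 178]
redpink 402 280 333.4 -335.2 23.5 50.7 28.5 -76.1 [ 333.9 -335.3] [ 17 126 117]
redpink 166 287 312.9 353.4 20.3 66.5 49.1 20.9 [313.1 352.7] [ 13 234 121]
blue 395 209 543.9 -320.7 21.3 61.9 44.8 21.3 [ 543.2 -321.3] [108 162 167]
blue 376 244 437.6 -262.7 21.3 64.5 34.6 -4.4 [ 439.8 -260.3] [108 163 166]
grey 153 196 590.8 412.3 23.4 167.7 99.5 47.0 [580.8 396.2] [ 27  33 175]
grey 234 196 579.9 153.0 44.9 59.6 38.6 0.2 [579.3 152.7] [ 17  19 176]
grey 289 246 435.5 -7.4 18.0 60.0 39.4 -9.5 [435.5  -7.7] [ 18  18 183]
t 8.2 at [ 605.8 -149.   145.7] yaw -0.5 tilt 0.05 w 94.2 f 0.0 q6 1.28
turn first rz -0.05 units; then shift units x -5.43 y -13.18 z 2.86
```

```bash
python3 go.py 429 120 100 -7.3; python3 -m inch '1 -0.3 -1 0 0 0 0.68;1 0 0 0 0 0 0'>/dev/null; python3 go.py 429 120 100 -7.3
```

```text
t 8.2 at [ 605.8 -149.   145.7] yaw -0.5 tilt 0.05 w 94.2 f 0.0 q6 1.28
turn first rz 0.68 units; then shift units x -6.98 y -8.15 z 1.52
t 8.4 at [ 596.7 -117.6  145.2] yaw -7.3 tilt 0.13 w 93.9 f 0.0 q6 1.44
turn first rz 0.00 units; then shift units x -6.55 y -7.15 z 1.51
```

```bash
python3 -m inch '1 -0.82 -0.89 0.2 0 0 0;1 -0.82 -0.89 0.2 0 0 0;1 -0.82 -0.89 0.2 0 0 0;1 -0.82 -0.89 0.2 0 0 0;1 -0.82 -0.89 0.2 0 0 0;1 -0.82 -0.89 0.2 0 0 0;1 -0.82 -0.89 0.2 0 0 0;1 -0.81 -0.92 0.1 0 0 0;1 0 0 0 0 0 0;1 0 0 0 0 0 0'>/dev/null; python3 - <<'E'
from h import *
c=snap('wrist');W=cloud(c)
for r in rects(c,W,zhi=0.06,zlo=0.012,amin=600): print(*r)
E
python3 go.py 429 120 4 -7.3
```

```text
redpink 126 212 445.3 249.7 19.9 66.7 45.6 -2.5 [447.4 248.2] [174 150 190]
redpink 274 212 429.2 122.6 19.8 67.0 45.0 -7.4 [431.8 122.4] [173 156 185]
redpink 236 311 332.0 170.8 19.6 54.4 46.1 27.0 [340.2 170.6] [  1 240 152]
blue 545 161 446.6 -109.4 19.6 64.9 25.2 1.8 [ 446.8 -107.6] [110 197 135]
grey 199 30 571.9 154.0 44.1 41.3 40.0 -1.9 [571.1 154. ] [  7  11 134]
grey 423 185 436.9 -6.1 15.9 60.7 40.7 -9.4 [437.9  -5.3] [  8  12 164]
t 9.7 at [430.2 118.1 101.4] yaw -7.3 tilt 0.01 w 94.0 f 0.0 q6 1.88
turn first rz 0.00 units; then shift units x -0.05 y -0.06 z 3.25
```

```bash
python3 -m inch '1 -0.07 -0.14 0.9 0 0 0; 1 0 0 0.9 0 0 0; 1 0 0 0.8 0 0 0; 1 0 0 0.65 0 0 0; -0.2 0 0 0 0 0 0; -1 0 0 0 0 0 0; -1 0 0 0 0 0 0; -1 0 0 0 0 0 0; -1 0 0 0 0 0 0; -1 0 0 0 0 0 0' 25; python3 -m inch '-1 0 0 -0.5 0 0 0; -1 0 0 -1 0 0 0; -1 0 0 -1 0 0 0; -1 0 0 -1 0 0 0.01; -1 0 0 -0.5 0 0 -0.68;-1 0 0 0 0 0 0'; python3 go.py 531 -149.2 125 -0.5
```

```text
time_s: 10.98
ee_pos: [0.4283, 0.1232, 0.0044]
eef_rot: [-3.142, -0.0, -0.127]
force: [-1.3, -0.6, 3.9]
grip_width: 0.0461
grip_force: 25.0
time_s: 11.72
ee_pos: [0.4286, 0.1233, 0.1256]
eef_rot: [-3.141, -0.003, -0.011]
force: [0.2, -1.0, -1.0]
grip_width: 0.0459
grip_force: 25.0
t 11.7 at [428.6 123.3 125.6] yaw -0.6 tilt 0.15 w 45.9 f 25.0 q6 1.78
turn first rz -0.01 units; then shift units x 3.49 y 9.05 z 0.02
```

```bash
python3 -m inch '-1 0.35 0.905 0 0 0 0;-1 0.35 0.905 0 0 0 0;-1 0.35 0.905 0 0 0 0;-1 0.35 0.905 0 0 0 0;-1 0.35 0.905 0 0 0 0;-1 0.35 0.905 0 0 0 0;-1 0.35 0.905 0 0 0 0;-1 0.35 0.905 0 0 0 0;-1 0.35 0.905 0 0 0 0;-1 0.35 0.905 0 0 0 0' >/dev/null;python3 -m inch '-1 0 0 0 0 0 0;-1 0 0 0 0 0 0;-1 0 0 0 0 0 0'>/dev/null; python3 - <<'E'
from h import *
c=snap('wrist');W=cloud(c)
for r in rects(c,W,zhi=0.2,zlo=0.025,amin=600): print(*r)
E
python3 go.py 606.6 -149.2 54 -0.5
```

```text
redpink 279 117 606.9 -149.3 47.9 65.7 45.0 2.5 [ 608.3 -149.3] [173 147 217]
redpink 279 256 531.0 -149.0 139.4 67.2 47.1 -0.9 [ 534.5 -148.8] [173 154 185]
grey 89 89 633.0 -1.4 42.0 34.1 33.8 44.3 [632.6  -1.6] [135  35  21]
grey 211 299 533.8 -123.8 187.8 21.6 10.0 35.2 [ 538.3 -121.4] [18 13 58]
grey 349 300 536.3 -175.4 188.6 16.3 7.8 -45.8 [ 538.3 -177.1] [15 16 59]
t 13.4 at [ 530.2 -148.7  124.1] yaw -0.6 tilt 0.01 w 46.1 f 25.0 q6 1.24
turn first rz -0.01 units; then shift units x 2.55 y -0.01 z 2.34
```

```bash
python3 -m inch '-1 0.9 0 0 0 0 0; -1 0.9 0 0 0 0 0; -1 0.74 0 0 0 0 0; -1 0 0 0.8 0 0 0; -1 0 0 0.8 0 0 0; -1 0 0 0.5 0 0 0; -1 0 0 0.26 0 0 0; -1 0 0 0 0 0 0; -1 0 0 0 0 0 0';python3 -m inch '0.4 0 0 0 0 0 0; 0.4 0 0 0 0 0 0; 0.4 0 0 0 0 0 0; 0.6 0 0 -1 0 0 0; 1 0 0 -1 0 0 0; 1 0 0 -1 0 0 0; 1 0 0 -0.5 0 0 0;1 0 0 0 0 0 0;1 0 0 0 0 0 0'; python3 - <<'E'
from h import *
c=snap('wrist');W=cloud(c)
for r in rects(c,W,zhi=0.16,zlo=0.05,amin=450): print(*r)
c=snap('top');W=cloud(c)
for r in rects(c,W,zhi=0.16,zlo=0.012,amin=150): print(*r)
E
python3 go.py 444.5 247.8 140 -1
```

```text
time_s: 14.52
ee_pos: [0.6068, -0.1503, 0.0541]
eef_rot: [3.141, -0.001, -0.011]
force: [-0.2, 0.2, -1.0]
grip_width: 0.046
grip_force: 25.0
time_s: 15.65
ee_pos: [0.606, -0.1501, 0.1569]
eef_rot: [-3.141, 0.002, -0.011]
force: [0.1, 0.4, -0.4]
grip_width: 0.0941
grip_force: 0.0
redpink 280 205 608.2 -150.6 67.8 67.2 45.1 0.7 [ 610.4 -150.5] [173 155 191]
redpink 203 243 443.0 246.6 20.8 61.8 42.5 0.7 [442.5 246.6] [174 134 203]
redpink 230 285 323.0 164.4 20.7 65.9 46.5 28.0 [322.6 164.7] [  1 226 177]
redpink 401 280 333.0 -334.0 23.5 48.3 28.1 -76.5 [ 332.8 -333.9] [ 17 125 117]
redpink 166 287 313.1 353.4 21.2 65.7 47.7 22.2 [313.2 353. ] [ 13 234 121]
blue 395 209 543.9 -321.5 21.4 62.3 44.5 19.5 [ 543.8 -321.2] [108 163 166]
blue 376 244 437.1 -263.7 21.2 64.1 31.2 -6.7 [ 438.5 -261.7] [108 163 165]
grey 153 196 591.4 412.5 23.5 167.7 99.3 46.5 [581.6 397.7] [ 27  33 174]
grey 234 196 580.1 152.9 44.7 59.5 38.4 0.2 [579.  152.6] [ 17  18 174]
grey 289 246 435.5 -7.7 17.3 60.1 39.0 -9.5 [435.2  -7.3] [ 17  18 182]
t 15.8 at [ 606.1 -150.1  157. ] yaw -0.6 tilt 0.11 w 93.9 f 0.0 q6 1.28
turn first rz 0.04 units; then shift units x -5.62 y -13.17 z 0.57
```

Good (within about 1.5 mm). Next is pink C.

```bash
python3 -m inch '1 -0.4 -0.94 0 0 0 0;1 -0.4 -0.94 0 0 0 0;1 -0.4 -0.94 0 0 0 0;1 -0.4 -0.94 0 0 0 0;1 -0.4 -0.94 0 0 0 0;1 -0.4 -0.94 0 0 0 0;1 -0.4 -0.94 0 0 0 0;1 -0.4 -0.94 0 0 0 0;1 -0.4 -0.94 0 0 0 0;1 -0.4 -0.94 0.3 0 0 0'>/dev/null; python3 -m inch '1 -0.4 -0.94 0.5 0 0 0;1 -0.4 -0.94 0.6 0 0 0;1 -0.4 -0.94 0.5 0 0 0;1 -0.4 -0.94 0 0 0 0; 1 0 0 0 0 0 0;1 0 0 0 0 0 0' >/dev/null; python3 - <<'E'
from h import *
c=snap('wrist');W=cloud(c)
for r in rects(c,W,zhi=0.06,zlo=0.012,amin=600): print(*r)
E
python3 go.py 444.5 247.8 4 -0.6
```

```text
redpink 274 208 444.7 250.2 19.8 67.2 45.2 -2.2 [447.3 250.3] [173 156 184]
redpink 357 313 337.2 174.5 19.6 46.9 41.9 -64.7 [343.9 174.4] [  1 237 154]
blue 370 35 578.8 179.2 27.6 47.4 11.6 -2.6 [578.  179.2] [110 189 126]
grey 84 56 576.6 397.9 22.1 120.6 99.2 46.4 [568.1 391.5] [ 27  30 147]
grey 411 35 574.4 154.4 44.0 46.3 40.6 -1.8 [574.3 155.1] [  8  12 158]
grey 548 219 437.5 1.7 15.8 61.1 29.2 -6.9 [433.1   6.5] [  8  12 132]
t 17.8 at [442.9 245.7 101.2] yaw -0.6 tilt 0.02 w 94.3 f 0.0 q6 2.02
turn first rz -0.00 units; then shift units x 0.05 y -0.07 z 3.24
```

```bash
python3 -m inch '1 0.04 -0.14 0.9 0 0 0.1; 1 0 0 0.9 0 0 0; 1 0 0 0.8 0 0 0; 1 0 0 0.65 0 0 0; -0.2 0 0 0 0 0 0; -1 0 0 0 0 0 0; -1 0 0 0 0 0 0; -1 0 0 0 0 0 0; -1 0 0 0 0 0 0; -1 0 0 0 0 0 0' 25; python3 -m inch '-1 0 0 -0.5 0 0 0; -1 0 0 -1 0 0 0; -1 0 0 -1 0 0 0; -1 0 0 -1 0 0 -0.1; -1 0 0 -1 0 0 0;-1 0 0 -0.2 0 0 0'; python3 go.py 530.5 -149.2 145 -0.5
```

```text
time_s: 19.05
ee_pos: [0.444, 0.2506, 0.0041]
eef_rot: [-3.142, -0.0, -0.028]
force: [-0.5, -0.6, 3.6]
grip_width: 0.0457
grip_force: 25.0
time_s: 19.8
ee_pos: [0.4445, 0.2508, 0.1471]
eef_rot: [-3.14, -0.003, -0.011]
force: [-0.2, -0.2, -0.8]
grip_width: 0.0458
grip_force: 25.0
t 19.8 at [444.5 250.8 147.1] yaw -0.6 tilt 0.21 w 45.8 f 25.0 q6 2.02
turn first rz -0.01 units; then shift units x 2.98 y 13.31 z 0.07
```

```bash
python3 -m inch '-1 0.21 0.95 0 0 0 0;-1 0.21 0.95 0 0 0 0;-1 0.21 0.95 0 0 0 0;-1 0.21 0.95 0 0 0 0;-1 0.21 0.95 0 0 0 0;-1 0.21 0.95 0 0 0 0;-1 0.21 0.95 0 0 0 0;-1 0.21 0.95 0 0 0 0;-1 0.21 0.95 0 0 0 0;-1 0.21 0.95 0 0 0 0' >/dev/null;python3 -m inch '-1 0.21 0.95 0 0 0 0;-1 0.21 0.95 0 0 0 0;-1 0.21 0.95 0 0 0 0;-1 0.21 0.96 0 0 0 0;-1 0 0 0 0 0 0;-1 0 0 0 0 0 0;-1 0 0 0 0 0 0'>/dev/null; python3 - <<'E'
from h import *
c=snap('wrist');W=cloud(c)
for r in rects(c,W,zhi=0.2,zlo=0.025,amin=600): print(*r)
E
python3 go.py 606.6 -149.2 73 -0.5
```

```text
redpink 280 113 607.6 -150.7 67.9 65.4 44.9 -0.4 [ 609.1 -150.7] [173 147 218]
redpink 279 256 528.3 -149.1 160.4 67.8 46.8 -1.2 [ 532. -149.] [173 154 185]
grey 102 88 632.9 -1.1 42.0 34.1 33.9 12.8 [632.8  -1.6] [135  36  21]
grey 219 276 534.4 -122.8 189.5 16.5 8.0 48.9 [ 536.4 -121.4] [17 13 59]
grey 341 274 536.6 -177.8 189.0 12.4 2.8 -81.3 [ 536.6 -177.9] [15 13 60]
t 22.0 at [ 527.8 -149.   144.8] yaw -0.6 tilt 0.01 w 45.3 f 25.0 q6 1.24
turn first rz -0.01 units; then shift units x 2.63 y -0.01 z 2.39
```

```bash
python3 -m inch '-1 0.9 0.02 0 0 0 0; -1 0.9 0 0 0 0 0; -1 0.83 0 0 0 0 0; -1 0 0 0.8 0 0 0; -1 0 0 0.8 0 0 0; -1 0 0 0.5 0 0 0; -1 0 0 0.29 0 0 0; -1 0 0 0 0 0 0; -1 0 0 0 0 0 0';python3 -m inch '0.4 0 0 0 0 0 0; 0.4 0 0 0 0 0 0; 0.4 0 0 0 0 0 0; 0.6 0 0 -1 0 0 0; 1 0 0 -1 0 0 0; 1 0 0 -1 0 0 0; 1 0 0 -0.5 0 0 0;1 0 0 0 0 0 0;1 0 0 0 0 0 0'; python3 - <<'E'
from h import *
c=snap('wrist');W=cloud(c)
for r in rects(c,W,zhi=0.16,zlo=0.05,amin=450): print(*r)
E
python3 go.py 581.5 153.5 145 -1
```

```text
time_s: 23.1
ee_pos: [0.6071, -0.1512, 0.0739]
eef_rot: [3.141, -0.001, -0.011]
force: [0.2, 0.0, 0.1]
grip_width: 0.0457
grip_force: 25.0
time_s: 24.22
ee_pos: [0.6064, -0.151, 0.1767]
eef_rot: [-3.141, 0.002, -0.011]
force: [0.7, -0.7, -0.0]
grip_width: 0.0942
grip_force: 0.0
redpink 280 206 607.7 -151.5 87.8 67.5 45.0 -1.1 [ 610.4 -151.5] [173 155 192]
t 24.3 at [ 606.4 -151.   176.7] yaw -0.6 tilt 0.12 w 94.1 f 0.0 q6 1.28
turn first rz 0.04 units; then shift units x -1.01 y -10.13 z 1.06
```

```bash
python3 -m inch '1 -0.1 -1 0 0 0 0;1 -0.1 -1 0 0 0 0;1 -0.1 -1 0 0 0 0;1 -0.1 -1 0 0 0 0;1 -0.1 -1 0 0 0 0;1 -0.1 -1 0.2 0 0 0;1 -0.1 -1 0.2 0 0 0;1 -0.1 -1 0.3 0 0 0;1 -0.1 -1 0.3 0 0 0;1 -0.1 -1 0.5 0 0 0'>/dev/null; python3 -m inch '1 0 -0.15 0.5 0 0 0; 1 0 0 0 0 0 0;1 0 0 0 0 0 0' >/dev/null; python3 - <<'E'
from h import *
c=snap('wrist','w3.png');W=cloud(c)
for r in rects(c,W,zhi=0.06,zlo=0.012,amin=300): print(*r)
E
python3 go.py 581.5 153.5 33 -0.6
```

```text
redpink 442 143 634.7 8.2 19.4 34.1 17.5 -13.3 [635.7  11.3] [ 12 229  68]
blue 260 188 587.3 160.3 27.7 64.6 44.6 -4.7 [600.2 168.8] [110 195 126]
grey 37 216 573.3 393.4 22.1 108.3 100.0 46.2 [574.6 376. ] [ 27  30 147]
grey 277 212 581.9 154.2 44.0 60.4 39.7 -2.1 [583.3 154.3] [  8  12 164]
t 25.9 at [580.5 152.8 118.7] yaw -0.7 tilt 0.05 w 93.8 f 0.0 q6 1.78
turn first rz -0.01 units; then shift units x 0.03 y -0.02 z 2.86
```

View pics/w3.png

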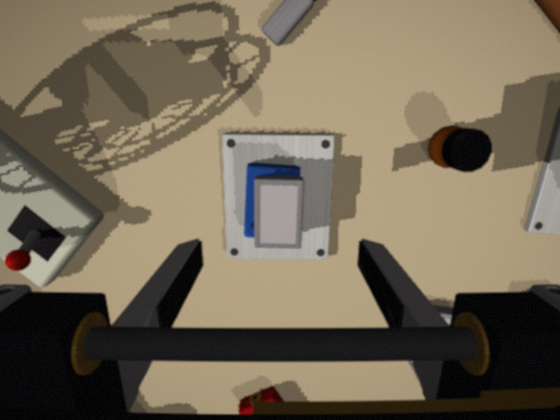

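Wrist view: the steel block is at (277,212), offset on the blue base whose corner shows at (270,170). The jar is at (465,150).

```bash
python3 -m inch '1 0.02 -0.05 0.9 0 0 0.13; 1 0 0 0.9 0 0 0; 1 0 0 0.7 0 0 0; 1 0 0 0.37 0 0 0; -0.2 0 0 0 0 0 0; -1 0 0 0 0 0 0; -1 0 0 0 0 0 0; -1 0 0 0 0 0 0; -1 0 0 0 0 0 0; -1 0 0 0 0 0 0' 40; python3 -m inch '-1 0 0 -0.3 0 0 0; -1 0 0 -1 0 0 0; -1 0 0 -1 0 0 0; -1 0 0 -1 0 0 -0.1; -1 0 0 -1 0 0 0;-1 0 0 0 0 0 0'; python3 - <<'E'
from h import *
c=snap('wrist','w4.png');W=cloud(c)
for r in rects(c,W,zhi=0.22,zlo=0.012,amin=300): print(*r)
E
python3 go.py 530.5 -149.2 165 -0.5
```

```text
time_s: 27.2
ee_pos: [0.5807, 0.1551, 0.0321]
eef_rot: [3.141, -0.0, -0.033]
force: [-0.2, -1.0, 0.7]
grip_width: 0.0393
grip_force: 40.0
time_s: 27.95
ee_pos: [0.5814, 0.1554, 0.1632]
eef_rot: [-3.141, -0.004, -0.016]
force: [-0.2, 0.2, -3.9]
grip_width: 0.0398
grip_force: 40.0
redpink 536 35 737.3 -89.7 18.7 52.9 18.4 48.1 [734.5 -89.8] [ 12 186 110]
redpink 422 142 635.4 9.1 18.8 32.9 15.0 -14.0 [634.9  11.7] [ 12 225  81]
redpink 553 174 607.9 -127.1 25.3 63.4 6.0 -2.0 [ 601.9 -126.5] [173 153 150]
redpink 271 386 328.8 169.6 19.6 61.8 45.4 28.4 [337.1 170.6] [  1 240 165]
blue 275 181 598.0 159.4 27.9 44.7 43.1 85.3 [599.2 159.6] [110 193 167]
blue 512 300 448.4 -118.5 19.4 62.7 45.9 -0.2 [ 452.6 -113.2] [110 189 160]
grey 49 193 589.1 410.3 22.0 155.4 100.3 46.1 [588.7 396.3] [ 27  28 175]
grey 446 146 632.4 -1.0 41.9 34.0 32.8 -47.6 [ 6.329e+02 -5.000e-01] [105  48  13]
grey 279 254 582.4 155.2 175.6 62.8 61.0 89.2 [585.  155.2] [  8  12 126]
t 28.0 at [580.7 155.2 161.2] yaw -0.9 tilt 0.06 w 39.4 f 40.0 q6 1.79
turn first rz -0.04 units; then shift units x -1.58 y 10.16 z -0.13
```

```bash
python3 go.py 606.6 -150 93 -0.9; python3 -m inch '-1 0 0.93 0 0 0 0;-1 0 0.93 0 0 0 0;-1 0 0.93 0 0 0 0;-1 0 0.93 0 0 0 0;-1 0.1 0.93 0 0 0 0;-1 0.1 0.93 0 0 0 0;-1 0.1 0.93 0 0 0 0;-1 0.1 0.93 0 0 0 0;-1 0.1 0.93 0 0 0 0;-1 0.1 0.93 0 0 0 0' >/dev/null; python3 -m inch '-1 0.1 0.88 0 0 0 0;-1 0 0 0 0 0 0;-1 0 0 0 0 0 0' >/dev/null; python3 go.py 606.6 -150 93 -0.9
```

```text
t 28.0 at [580.7 155.2 161.2] yaw -0.9 tilt 0.06 w 39.4 f 40.0 q6 1.79
turn first rz -0.00 units; then shift units x 1.02 y 10.16 z 2.27
t 29.6 at [ 596.4 -149.9  159.8] yaw -0.9 tilt 0.11 w 39.4 f 40.0 q6 1.28
turn first rz 0.00 units; then shift units x 0.34 y -0.00 z 2.23
```

```bash
python3 -m inch '-1 0.34 0 0.8 0 0 0;-1 0 0 0.8 0 0 0;-1 0 0 0.45 0 0 0;-1 0 0 0.18 0 0 0;-1 0 0 0 0 0 0;-1 0 0 0 0 0 0'; python3 -m inch '0.2 0 0 0 0 0 0; 0.4 0 0 0 0 0 0; 0.4 0 0 0 0 0 0; 0.6 0 0 -1 0 0 0; 1 0 0 -1 0 0 0; 1 0 0 -1 0 0 0; 1 0 0 -0.3 0 0 0;1 0 0 0 0 0 0;1 0 0 0 0 0 0'; python3 - <<'E'
from h import *
c=snap('wrist');W=cloud(c)
for r in rects(c,W,zhi=0.16,zlo=0.012,amin=450): print(*r)
c=snap('top');W=cloud(c)
for r in rects(c,W,zhi=0.16,zlo=0.012,amin=150): print(*r)
E
python3 go.py 546 -319 145 20
```

```text
time_s: 30.38
ee_pos: [0.6074, -0.1507, 0.095]
eef_rot: [3.141, -0.001, -0.016]
force: [0.1, -0.4, -2.1]
grip_width: 0.0394
grip_force: 40.0
time_s: 31.5
ee_pos: [0.6066, -0.1506, 0.1916]
eef_rot: [-3.141, 0.002, -0.016]
force: [0.0, 0.1, 0.2]
grip_width: 0.0941
grip_force: 0.0
redpink 222 68 737.6 -91.4 18.9 52.8 18.1 48.1 [734.8 -93.7] [ 12 185 102]
redpink 338 178 617.0 -217.2 25.3 67.1 44.9 -8.2 [ 619.  -214.9] [174 157 127]
redpink 272 176 621.5 -138.4 66.7 74.4 37.0 -37.6 [ 630.1 -143.6] [174 152 100]
blue 15 212 587.5 157.0 27.8 64.3 42.2 -5.2 [587.  153.3] [110 165 171]
blue 423 236 546.5 -318.2 19.7 64.4 45.9 21.2 [ 548.  -317.7] [110 191 155]
blue 258 308 453.5 -121.1 19.6 53.0 44.1 -1.0 [ 455.  -121.7] [110 197 150]
blue 360 311 446.0 -252.7 19.6 57.2 45.4 -14.9 [ 448.9 -249.9] [110 190 154]
grey 135 171 633.4 -1.1 41.9 34.4 33.9 -13.1 [633.5  -1.1] [135  38  20]
grey 282 200 609.5 -152.7 84.0 59.6 39.7 -1.2 [ 610.7 -152.7] [  7  12 170]
redpink 230 284 322.9 164.6 20.9 66.0 45.7 27.3 [322.9 165. ] [  1 227 176]
redpink 402 280 333.1 -335.1 22.9 51.4 28.8 -76.2 [ 333.5 -334.8] [ 17 125 116]
redpink 166 287 312.9 353.3 20.4 66.4 47.9 19.5 [312.8 353. ] [ 13 234 120]
blue 233 195 584.3 157.9 28.9 62.3 43.0 -3.7 [583.3 157.5] [108 165 162]
blue 395 208 543.9 -320.6 21.0 62.7 44.8 19.8 [ 543.9 -321.3] [108 163 165]
blue 377 244 436.9 -265.4 21.5 64.2 24.6 -7.0 [ 438.8 -264.3] [108 162 163]
grey 153 196 589.4 410.6 23.4 164.6 99.0 46.3 [582.  397.4] [ 27  33 173]
grey 289 246 435.9 -7.3 17.8 59.5 39.8 -9.9 [435.1  -6.9] [ 18  18 177]
t 31.6 at [ 606.7 -150.6  191.9] yaw -0.9 tilt 0.10 w 94.2 f 0.0 q6 1.28
turn first rz -2.09 units; then shift units x -3.82 y 4.58 z 1.56
```

```bash
python3 - <<'E'
from h import *
c=snap('wrist','w5.png')
c=snap('side'); cv2.imwrite('pics/s5.png',cv2.resize(c['img'][120:300,180:420],None,fx=3,fy=3))
E
```

```text
(no output)
```

View pics/w5.png

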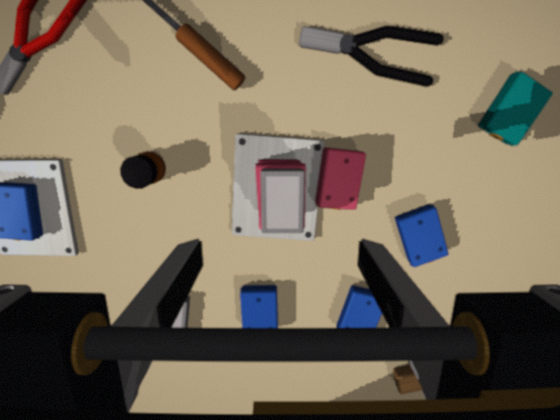

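View pics/s5.png

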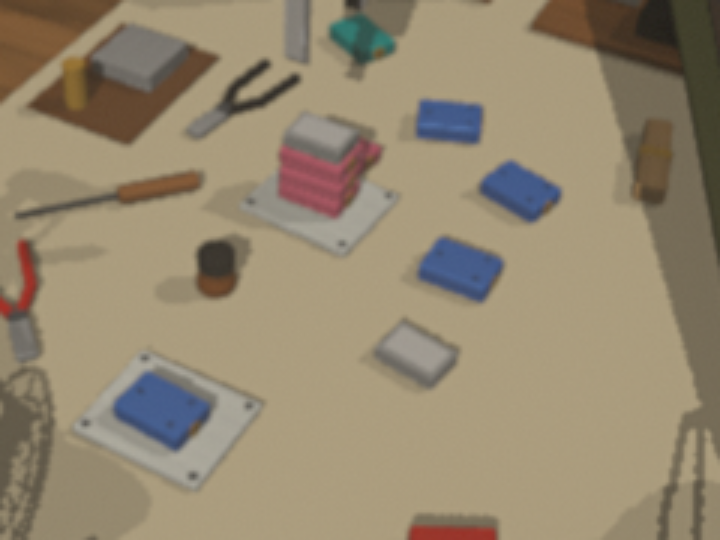

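The wrist view shows one pink mould off the pile, lying at (342,180) half on the plate edge. The steel block sits on only three moulds at (282,200). That was the knock, so I'll park the block on the bench, restack the mould, then re-weight the pile.

```bash
python3 -m inch '1 0.06 0.07 0.9 0 0 0; 1 0 0 0.9 0 0 0; 1 0 0 0.9 0 0 0; 1 0 0 0.8 0 0 0;1 0 0 0.47 0 0 0; 1 0 0 0 0 0 0' 40; python3 go.py 608.6 -152.8 72 -1; python3 -m inch '-0.2 0 0 0 0 0 0; -1 0 0 0 0 0 0; -1 0 0 0 0 0 0; -1 0 0 0 0 0 0; -1 0 0 0 0 0 0; -1 0 0 0 0 0 0;-1 0 0 -0.3 0 0 0;-1 0 0 -1 0 0 0;-1 0 0 -1 0 0 0; -1 0 0 0 0 0 0' 40; python3 go.py 430 120 130 0;  python3 - <<'E'
from h import *
c=snap('wrist');W=cloud(c)
for r in rects(c,W,zhi=0.16,zlo=0.012,amin=450): print(*r)
E
```

```text
time_s: 32.45
ee_pos: [0.6084, -0.1527, 0.0733]
eef_rot: [-3.141, 0.001, -0.016]
force: [0.1, -0.0, -0.1]
grip_width: 0.0943
grip_force: 0.0
t 32.5 at [ 608.4 -152.7   73.3] yaw -0.9 tilt 0.09 w 94.3 f 0.0 q6 1.28
turn first rz 0.01 units; then shift units x 0.01 y 0.00 z 0.04
time_s: 33.7
ee_pos: [0.6097, -0.1531, 0.1454]
eef_rot: [3.14, -0.004, -0.016]
force: [-0.4, -1.1, -2.6]
grip_width: 0.0391
grip_force: 40.0
t 33.7 at [ 609.7 -153.1  145.4] yaw -0.9 tilt 0.24 w 39.1 f 40.0 q6 1.28
turn first rz -0.09 units; then shift units x -5.99 y -9.10 z 0.51
redpink 210 65 737.8 -91.1 18.9 53.9 18.2 48.2 [734.7 -93.8] [ 12 184 108]
redpink 343 191 617.0 -217.2 25.3 67.0 44.8 -8.2 [ 619.3 -214.9] [174 154 144]
redpink 277 189 631.4 -151.7 67.7 45.5 21.5 89.7 [ 631.8 -152.1] [173 152 211]
redpink 484 399 351.6 -400.0 21.2 36.7 27.5 -77.7 [ 354.8 -400.2] [ 15 144  99]
blue 438 255 546.3 -318.5 19.7 65.2 45.6 21.0 [ 548.3 -317.3] [110 189 173]
blue 254 320 473.4 -122.6 19.4 42.0 15.7 87.5 [ 474.  -123.2] [110 196 150]
grey 111 184 633.1 -1.2 41.9 34.6 34.5 85.0 [633.5  -1.4] [150  31  26]
grey 279 254 610.2 -153.3 155.3 62.4 60.5 88.5 [ 612.6 -153.2] [  8  12 131]
```

Now I'll park the block at about (430,110).

```bash
python3 -m inch '-1 -0.6 -0.9 0 0 0 0;-1 -0.6 -0.9 0 0 0 0;-1 -0.6 -0.9 0 0 0 0;-1 -0.6 -0.9 0 0 0 0;-1 -0.6 -0.9 0 0 0 0;-1 -0.6 -0.9 0 0 0 0;-1 -0.6 -0.9 0 0 0 0;-1 -0.6 -0.9 0 0 0 0;-1 -0.6 -0.9 0 0 0 0;-1 -0.6 -0.9 0 0 0 0' >/dev/null; python3 -m inch '-1 0 0 0.9 0 0 0;-1 0 0 0.9 0 0 0;-1 0 0 0.9 0 0 0;-1 0 0 0.9 0 0 0;-1 0 0 0.9 0 0 0;-1 0 0 0 0 0 0;-1 0 0 0 0 0 0'; python3 go.py 430 117 5 -0.9
```

```text
time_s: 35.88
ee_pos: [0.4326, 0.1199, 0.0078]
eef_rot: [3.141, 0.001, -0.016]
force: [-0.5, 0.8, -2.6]
grip_width: 0.0397
grip_force: 40.0
t 35.9 at [432.6 119.9   7.8] yaw -0.9 tilt 0.06 w 39.7 f 40.0 q6 1.78
turn first rz -0.00 units; then shift units x -0.09 y 0.10 z 0.09
```

```bash
python3 -m inch '-1 0 0 0.12 0 0 0;-1 0 0 0 0 0 0;0.4 0 0 0 0 0 0; 0.4 0 0 0 0 0 0; 0.4 0 0 0 0 0 0; 1 0 0 -1 0 0 0; 1 0 0 -1 0 0 0; 1 0 0 -1 0 0 0;1 0 0 -1 0 0 0; 1 0 0 -0.7 0 0 0'; python3 go.py 616 -217 145 -8; python3 - <<'E'
from h import *
c=snap('top');W=cloud(c)
for r in rects(c,W,zhi=0.16,zlo=0.012,amin=150): print(*r)
# plane of the fallen mould
q=(abs(W[...,0]-.617)<.022)&(abs(W[...,1]+.217)<.014)
P=W[q];A=np.c_[P[:,:2]-[.617,-.217],np.ones(len(P))];print(np.linalg.lstsq(A,P[:,2],rcond=None)[0],len(P))
E
```

```text
time_s: 37.12
ee_pos: [0.4333, 0.12, 0.1469]
eef_rot: [-3.141, -0.001, -0.016]
force: [-0.1, 0.0, 0.1]
grip_width: 0.0942
grip_force: 0.0
t 37.1 at [433.3 120.  146.9] yaw -0.9 tilt 0.08 w 94.2 f 0.0 q6 1.78
turn first rz 0.71 units; then shift units x 7.60 y 10.28 z 0.06
redpink 360 184 614.5 -218.7 26.4 64.5 43.6 -5.9 [ 616.4 -216.4] [174 132 130]
redpink 340 185 605.7 -152.2 69.0 64.0 43.9 -0.4 [ 605.9 -152.4] [174 133 188]
redpink 401 280 333.4 -333.6 23.2 50.5 29.8 -75.8 [ 333.2 -333.9] [ 17 129 155]
redpink 166 287 313.1 352.8 20.6 65.8 47.7 20.8 [313.5 353. ] [ 13 232 110]
blue 233 195 584.5 157.7 28.9 63.6 42.7 -4.9 [584.4 157. ] [108 165 140]
blue 395 209 543.5 -320.4 21.0 62.2 43.0 19.8 [ 543.  -321.1] [108 155 107]
blue 329 242 444.4 -122.6 21.4 60.0 42.5 2.5 [ 444.8 -123.2] [108 163 152]
blue 373 244 438.9 -253.4 21.0 63.6 43.4 -15.5 [ 438.3 -253.2] [108 163 152]
grey 153 196 590.2 411.4 23.6 162.1 99.1 46.2 [581.2 397.4] [ 27  33 160]
grey 289 246 435.8 -7.4 17.8 59.6 39.4 -9.6 [435.8  -7.8] [ 18  18 164]
[0.02027315 0.21498911 0.02463789] 134
```

```bash
python3 -m inch '1 0 0 0 0 0 -1;1 0 0 0 0 0 -1;1 0 0 0 0 0 -1;1 0 0 0 0 0 -1;1 0 0 0 0 0 -1;1 0 0 0 0 0 -1;1 0 0 0 0 0 -1;1 0 0 0 0 0 -1;1 0 0 0 0 0 -0.29;1 0 0 0 0 0 0' >/dev/null; python3 go.py 616 -217 110 82
```

```text
t 38.4 at [432.9 120.  145. ] yaw 82.0 tilt 0.02 w 94.1 f 0.0 q6 0.33
turn first rz -0.00 units; then shift units x -10.27 y 7.61 z 1.17
```

```bash
python3 -m inch '1 -0.93 0.69 0 0 0 0;1 -0.93 0.69 0 0 0 0;1 -0.93 0.69 0 0 0 0;1 -0.93 0.69 0 0 0 0;1 -0.93 0.69 0 0 0 0;1 -0.93 0.69 0 0 0 0;1 -0.93 0.69 0 0 0 0;1 -0.93 0.69 0 0 0 0;1 -0.93 0.69 0 0 0 0;1 -0.93 0.69 0 0 0 0' >/dev/null; python3 -m inch '1 -0.97 0.71 0.2 0 0 0;1 0 0 0.2 0 1 0;1 0 0 0.2 0 0.2 0;1 0 0 0 0 0 0;1 0 0 0 0 0 0';  python3 go.py 616 -217 110 82; python3 - <<'E'
from h import *
c=snap('wrist','w6.png');W=cloud(c)
for r in rects(c,W,zhi=0.16,zlo=0.012,amin=450): print(*r)
o=ctrl.get_obs()
from scipy.spatial.transform import Rotation as R
r=R.from_euler('xyz',o['eef_rot']).as_matrix(); print(r.round(3))
q=(abs(W[...,0]-.617)<.02)&(abs(W[...,1]+.217)<.014)
P=W[q];A=np.c_[P[:,:2]-[.617,-.217],np.ones(len(P))];print(np.linalg.lstsq(A,P[:,2],rcond=None)[0],len(P))
E
```

```text
time_s: 40.3
ee_pos: [0.6166, -0.215, 0.1279]
eef_rot: [3.141, -0.207, 1.432]
force: [0.7, 0.5, -0.4]
grip_width: 0.0941
grip_force: 0.0
t 40.3 at [ 616.6 -215.   127.9] yaw 82.0 tilt 11.89 w 94.1 f 0.0 q6 -0.39
turn first rz 0.00 units; then shift units x -0.07 y -0.01 z 0.60
redpink 387 81 737.7 -91.1 18.9 53.8 18.4 47.5 [734.3 -93.7] [ 12 187  88]
redpink 259 158 608.4 -152.4 67.9 66.0 45.0 -0.6 [ 609.  -152.4] [173 152 186]
redpink 280 229 616.8 -217.7 25.4 66.3 44.4 -8.0 [ 617.3 -215.4] [174 158 120]
blue 88 155 447.4 -121.7 19.8 65.3 45.0 0.1 [ 448.8 -122.1] [110 198 139]
blue 108 284 441.4 -251.9 19.7 64.9 45.2 -15.7 [ 445.4 -245.9] [110 193 144]
blue 232 320 554.4 -295.2 19.4 48.2 19.1 -7.3 [ 559.  -297.3] [110 194 142]
grey 62 36 437.2 -6.3 16.0 61.6 40.9 -10.4 [438.6  -7.1] [  9  13 142]
grey 180 256 565.0 -204.1 153.1 12.7 4.8 -21.6 [ 565.5 -204.4] [  8  15 121]
grey 379 255 669.1 -218.5 152.8 12.5 4.5 1.4 [ 668.8 -218.9] [  8  15 120]
[[ 0.135  0.99   0.029]
 [ 0.969 -0.138  0.204]
 [ 0.206  0.001 -0.979]]
[ 0.2895393  -0.0370442   0.21935587] 9808
```

View pics/w6.png

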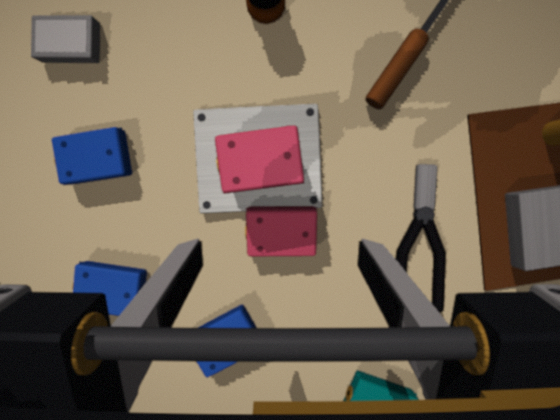

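The wrist view shows the fallen mould at (281,231), centred between the fingers, with the pile at (259,158). I'll grip it by its ends with the tool tilted to match.

```bash
python3 -m inch '1 -0.2 0.01 0.96 0 0 0;1 -0.2 0 0.96 0 0 0;1 -0.2 0 0.96 0 0 0;1 -0.19 0 0.93 0 0 0;1 0 0 0 0 0 0;-0.2 0 0 0 0 0 0;-1 0 0 0 0 0 0;-1 0 0 0 0 0 0;-1 0 0 0 0 0 0;-1 0 0 0 0 0 0' 25;  python3 -m inch '-1 0.08 0 -0.4 0 0 0;-1 0.2 0 -0.96 0 0 0;-1 0.2 0 -0.96 0 0 0;-1 0.2 0 -0.96 0 0 0;-1 0.2 0 -0.96 0 0 0;-1 0 0 0 0 -1 0;-1 0 0 0 0 -0.19 0;-1 0 0 0 0 0 -0.79;-1 0 0 0 0 0 0;-1 0 0 0 0 0 0'; python3 go.py 608 -150 145 89.5;python3 - <<'E'
from h import *
c=snap('wrist','w7.png');W=cloud(c)
for r in rects(c,W,zhi=0.2,zlo=0.012,amin=450): print(*r)
E
```

```text
time_s: 41.6
ee_pos: [0.6171, -0.2155, 0.0116]
eef_rot: [3.141, -0.209, 1.431]
force: [-1.7, 0.7, 5.7]
grip_width: 0.0659
grip_force: 25.0
time_s: 42.85
ee_pos: [0.6165, -0.2162, 0.1404]
eef_rot: [-3.141, -0.003, 1.566]
force: [-1.9, -0.1, 0.1]
grip_width: 0.0657
grip_force: 25.0
t 42.9 at [ 616.5 -216.2  140.4] yaw 89.7 tilt 0.17 w 65.7 f 25.0 q6 -0.39
turn first rz 0.02 units; then shift units x 2.20 y -0.30 z -0.15
redpink 413 64 737.6 -90.7 18.9 53.9 17.8 48.0 [734.4 -92.8] [ 12 186  97]
redpink 269 135 608.5 -151.8 67.8 65.7 45.6 -0.7 [ 608.8 -151.2] [173 152 198]
redpink 279 260 616.3 -217.4 153.2 66.7 45.7 0.0 [ 616.2 -215.6] [173 153 196]
blue 93 101 447.2 -121.4 19.8 66.5 44.6 0.1 [ 448.7 -121.1] [110 196 148]
blue 107 236 441.3 -252.2 19.7 65.7 46.2 -16.0 [ 442.4 -250.6] [110 189 159]
blue 224 302 563.4 -327.0 20.0 53.6 36.0 68.3 [ 557.1 -326.4] [110 194 153]
grey 195 278 578.0 -207.5 188.8 13.1 4.4 -17.7 [ 578.1 -207.4] [  8  16 124]
grey 362 277 651.9 -211.9 187.0 19.1 8.9 49.2 [ 654.1 -208.6] [  9  14 123]
```

View pics/w7.png

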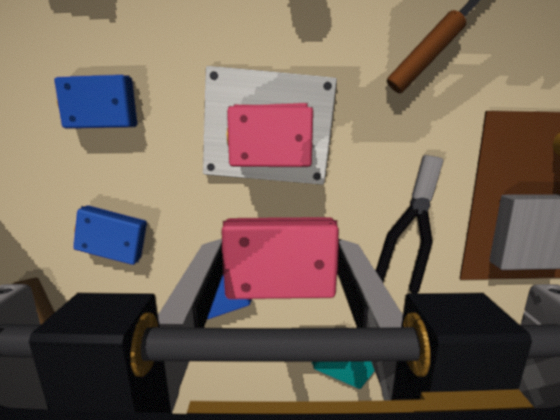

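The wrist view shows the held mould level at (280,258) and the pile at (270,135), a shift of about 67 mm forward.

```bash
python3 -m inch '-1 0.8 -0.1 0 0 0 0;-1 0.8 -0.1 0 0 0 0;-1 0.62 -0.1 0 0 0 0;-1 0 0 0.7 0 0 0;-1 0 0 0.7 0 0 0;-1 0 0 0.5 0 0 0;-1 0 0 0.25 0 0 0;-1 0 0 0 0 0 0;-1 0 0 0 0 0 0'; python3 -m inch '0.8 0 0 0 0 0 0;0.8 0 0 0 0 0 0;1 0 0 0 0 0 0;1 0 0 -1 0 0 0;1 0 0 -1 0 0 0;1 0 0 -1 0 0 0;1 0 0 -0.8 0 0 0;1 -1 0 0 0 0 0;1 -1 0 0 0 0 0;1 0 0 0 0 0 0'; python3 - <<'E'
from h import *
c=snap('wrist','w8.png');W=cloud(c)
for r in rects(c,W,zhi=0.2,zlo=0.012,amin=450): print(*r)
E
python3 go.py 436 -7 150 -10
```

```text
time_s: 44.02
ee_pos: [0.6081, -0.1493, 0.077]
eef_rot: [3.14, -0.001, 1.569]
force: [-0.3, -1.4, -1.2]
grip_width: 0.0655
grip_force: 25.0
time_s: 45.28
ee_pos: [0.6074, -0.211, 0.19]
eef_rot: [3.142, -0.002, 1.567]
force: [-0.2, 0.1, 0.3]
grip_width: 0.0942
grip_force: 0.0
redpink 402 77 737.2 -90.8 18.9 53.5 18.1 47.7 [734.1 -93. ] [ 12 187  98]
redpink 280 138 607.4 -150.5 87.9 65.6 45.1 -0.2 [ 608.  -150.2] [173 154 184]
redpink 59 280 334.4 -324.6 21.3 36.2 31.4 -75.0 [ 335.5 -321.7] [ 15 145  86]
blue 128 107 447.5 -121.3 19.8 65.8 44.3 0.7 [ 448.6 -121. ] [110 197 139]
blue 137 224 441.2 -251.8 19.8 64.4 45.5 -15.9 [ 442.1 -250.6] [110 191 147]
blue 230 277 546.4 -318.8 19.8 63.9 44.6 21.6 [ 546.9 -317.5] [110 195 144]
grey 110 5 434.8 -23.3 15.9 61.2 14.0 -1.4 [440.3 -22. ] [  9  12 107]
t 45.3 at [ 607.5 -209.8  190. ] yaw 89.8 tilt 0.11 w 93.9 f 0.0 q6 -0.39
turn first rz -8.02 units; then shift units x 6.80 y 5.67 z 1.33
```

View pics/w8.png

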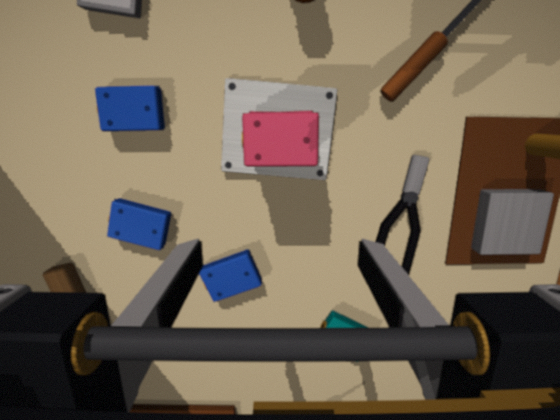

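The wrist view shows the pink pile complete at (281,138). Next, weight_2 goes onto it.

```bash
python3 -m inch '1 0 0 0 0 0 1;1 0 0 0 0 0 1;1 0 0 0 0 0 1;1 0 0 0 0 0 1;1 0 0 0 0 0 1;1 0 0 0 0 0 1;1 0 0 0 0 0 1;1 0 0 0 0 0 1;1 0 0 0 0 0 1;1 0 0 0 0 0 0.98' >/dev/null;python3 -m inch '1 0 0 0 0 0 0'>/dev/null; python3 go.py 436.5 -6.5 100 -9.8
```

```text
t 46.7 at [ 607.8 -208.5  190.3] yaw -9.8 tilt 0.11 w 93.6 f 0.0 q6 1.35
turn first rz 0.00 units; then shift units x -6.77 y -5.66 z 3.01
```

```bash
python3 -m inch '1 -0.85 -0.71 0 0 0 0;1 -0.85 -0.71 0 0 0 0;1 -0.85 -0.71 0 0 0 0;1 -0.85 -0.71 0.2 0 0 0;1 -0.85 -0.71 0.5 0 0 0;1 -0.85 -0.71 0.8 0 0 0;1 -0.85 -0.71 0.8 0 0 0;1 -0.82 -0.69 0.7 0 0 0;1 0 0 0 0 0 0;1 0 0 0 0 0 0' >/dev/null; python3 go.py 436.5 -6 4 -9.8; python3 - <<'E'
from h import *
c=snap('wrist');W=cloud(c)
for r in rects(c,W,zhi=0.2,zlo=0.012,amin=450): print(*r)
E
```

```text
t 48.0 at [437.7  -7.2 101.3] yaw -9.7 tilt 0.13 w 94.1 f 0.0 q6 1.64
turn first rz 0.01 units; then shift units x -0.04 y -0.03 z 3.24
redpink 431 3 574.3 -145.7 29.2 42.2 5.8 82.0 [ 575.2 -139.7] [174 162 101]
blue 31 65 586.2 159.2 27.9 65.2 47.3 -4.7 [585.8 156.7] [110 197 107]
blue 548 167 441.9 -233.4 19.4 68.0 25.2 2.5 [ 439.2 -235.8] [110 196 133]
blue 412 178 447.2 -120.9 19.7 65.1 45.4 0.0 [ 448.4 -120.1] [110 193 144]
grey 278 211 437.2 -5.8 16.0 60.1 40.1 -10.1 [438.5  -6. ] [  7  13 159]
grey 160 281 455.5 42.7 152.8 12.5 4.1 66.0 [455.8  42.9] [15 13 47]
grey 410 306 435.1 -58.6 169.4 17.0 8.8 -59.2 [436.2 -59.5] [18 15 47]
grey 130 380 443.8 40.5 197.5 18.5 1.8 -10.2 [442.9  40.6] [15 15 49]
grey 428 378 427.1 -55.2 197.0 18.9 1.7 -9.9 [426.8 -55. ] [13 15 38]
```

```bash
python3 -m inch '1 -0.05 -0.04 0.9 0 0 0; 1 0 0 0.9 0 0 0; 1 0 0 0.8 0 0 0; 1 0 0 0.64 0 0 0; -0.2 0 0 0 0 0 0; -1 0 0 0 0 0 0; -1 0 0 0 0 0 0; -1 0 0 0 0 0 0; -1 0 0 0 0 0 0; -1 0 0 0 0 0 0' 40; python3 -m inch '-1 0 0 -0.4 0 0 0; -1 0 0 -1 0 0 0; -1 0 0 -1 0 0 0; -1 0 0 -1 0 0 -0.8; -1 0 0 -1 0 0 -0.1;-1 0 0 -1 0 0 0;-1 0 0 0 0 0 0'; python3 go.py 606.7 -150 160 -0.8;  python3 - <<'E'
from h import *
c=snap('top');W=cloud(c)
for r in rects(c,W,zhi=0.25,zlo=0.012,amin=150): print(*r)
E
```

```text
time_s: 49.25
ee_pos: [0.4357, -0.0055, 0.0035]
eef_rot: [-3.14, -0.0, -0.173]
force: [-0.6, 0.7, 2.5]
grip_width: 0.0394
grip_force: 40.0
time_s: 50.12
ee_pos: [0.4362, -0.0058, 0.1672]
eef_rot: [-3.14, -0.004, -0.016]
force: [0.1, 0.5, -2.9]
grip_width: 0.0397
grip_force: 40.0
t 50.1 at [436.2  -5.8 167.2] yaw -0.9 tilt 0.25 w 39.7 f 40.0 q6 1.49
turn first rz -0.01 units; then shift units x 5.75 y 4.73 z 0.24
redpink 341 185 604.2 -151.4 88.4 60.2 45.4 -0.4 [ 604.3 -152.1] [174 133 190]
redpink 230 285 322.9 164.5 20.6 66.1 45.8 27.5 [322.1 165. ] [  1 227 163]
redpink 401 280 333.4 -334.7 23.5 49.9 30.2 -75.4 [ 333.7 -334.2] [ 16 129 156]
redpink 166 287 312.2 353.6 20.2 67.4 47.9 20.4 [312.5 353.1] [ 13 232 111]
blue 233 195 584.2 157.9 28.8 63.3 43.1 -4.3 [584.5 157.8] [108 165 137]
blue 395 209 544.0 -320.9 20.9 62.1 43.9 20.9 [ 543.7 -320.9] [108 156 108]
blue 333 243 444.5 -134.6 21.4 58.4 21.0 0.3 [ 442.9 -133.6] [108 162 153]
blue 373 244 439.0 -253.3 21.5 63.6 44.0 -15.7 [ 438.8 -253.5] [108 163 153]
grey 153 196 591.3 412.4 25.3 167.1 99.0 46.6 [580.5 396.7] [ 27  33 162]
grey 246 247 433.2 119.2 17.4 58.6 38.6 0.1 [432.1 119.7] [ 17  19 169]
```

```bash
python3 -m inch '-1 0.82 0.675 0 0 0 0;-1 0.82 0.675 0 0 0 0;-1 0.82 0.675 0 0 0 0;-1 0.82 0.675 0 0 0 0;-1 0.82 0.675 0 0 0 0;-1 0.82 0.675 0 0 0 0;-1 0.82 0.675 0 0 0 0;-1 0 0 0 0 0 0;-1 0 0 0 0 0 0' >/dev/null; python3 go.py 606.7 -149.8 92 -0.8; python3 - <<'E'
from h import *
c=snap('wrist');W=cloud(c)
for r in rects(c,W,zhi=0.2,zlo=0.06,amin=450): print(*r)
E
```

```text
t 51.3 at [ 604.7 -149.7  163.5] yaw -0.9 tilt 0.19 w 39.6 f 40.0 q6 1.28
turn first rz -0.01 units; then shift units x 0.07 y 0.00 z 2.38
redpink 281 186 628.5 -150.8 87.7 44.6 25.6 89.7 [ 628.9 -151.1] [173 152 205]
grey 279 254 606.4 -150.0 176.1 62.6 60.3 88.7 [ 608.7 -150. ] [  8  12 125]
```

```bash
python3 -m inch '-1 0.05 0.01 0.8 0 0 0;-1 0 0 0.8 0 0 0;-1 0 0 0.5 0 0 0;-1 0 0 0.24 0 0 0;-1 0 0 0 0 0 0;-1 0 0 0 0 0 0'; python3 -m inch '0.2 0 0 0 0 0 0; 0.4 0 0 0 0 0 0; 0.4 0 0 0 0 0 0; 0.6 0 0 -1 0 0 0; 1 0 0 -1 0 0 0; 1 0 0 -1 0 0 0; 1 0 0 0 0 0 0'; python3 - <<'E'
from h import *
c=snap('wrist');W=cloud(c)
for r in rects(c,W,zhi=0.16,zlo=0.012,amin=450): print(*r)
E
python3 go.py 546 -318.5 150 20
```

```text
time_s: 52.1
ee_pos: [0.6073, -0.1505, 0.0958]
eef_rot: [-3.14, -0.001, -0.016]
force: [0.3, 0.1, -3.0]
grip_width: 0.0394
grip_force: 40.0
time_s: 52.98
ee_pos: [0.6078, -0.1508, 0.1873]
eef_rot: [-3.141, -0.004, -0.016]
force: [0.5, 0.4, -0.8]
grip_width: 0.0938
grip_force: 0.0
redpink 221 70 737.7 -91.2 19.0 53.1 18.1 47.8 [734.8 -93.6] [ 12 185 103]
redpink 279 172 638.1 -150.6 84.8 44.1 7.9 -87.4 [ 639.8 -151.2] [174 156  81]
redpink 408 387 333.3 -320.9 21.3 31.6 29.3 21.9 [ 334.2 -320.5] [ 15 144  90]
blue 14 215 587.7 155.0 27.7 65.4 38.0 -5.2 [586.9 151.5] [110 165 169]
blue 424 239 546.3 -318.5 19.7 64.9 45.5 20.3 [ 548.  -317.6] [110 191 154]
blue 258 310 456.8 -121.2 19.7 46.2 44.4 -1.1 [ 458.  -121.7] [110 197 149]
blue 362 312 448.9 -253.9 19.6 50.7 45.4 -15.5 [ 452.3 -250.7] [110 190 154]
grey 133 174 633.5 -1.1 41.9 33.8 33.1 74.8 [633.5  -1.1] [135  36  20]
grey 279 210 609.2 -150.3 104.0 59.5 40.0 -1.1 [ 610.4 -150.5] [  7  12 169]
t 53.0 at [ 607.2 -150.6  185.4] yaw -0.9 tilt 0.12 w 93.9 f 0.0 q6 1.28
turn first rz -2.09 units; then shift units x -3.83 y 4.56 z 1.18
```

```bash
python3 -m inch '1 0 0 0 0 0 -1;1 0 0 0 0 0 -1;1 0 0 0 0 0 -0.1;1 -0.77 0.91 0 0 0 0;1 -0.77 0.91 0 0 0 0;1 -0.77 0.91 0.2 0 0 0;1 -0.77 0.91 0.8 0 0 0;1 -0.77 0.92 0.8 0 0 0;1 0 0 0.8 0 0 0;1 0 0 0 0 0 0' >/dev/null; python3 -m inch '1 0 0 0 0 0 0' >/dev/null; python3 go.py 545.5 -318.5 4 20.3; python3 - <<'E'
from h import *
c=snap('wrist');W=cloud(c)
for r in rects(c,W,zhi=0.1,zlo=0.012,amin=450): print(*r)
E
```

```text
t 54.4 at [ 546.  -318.4  107.4] yaw 20.0 tilt 0.09 w 94.1 f 0.0 q6 0.63
turn first rz -0.03 units; then shift units x -0.02 y -0.00 z 3.45
redpink 92 65 608.3 -173.9 78.8 64.6 2.9 0.2 [ 610.2 -174. ] [174 163  48]
redpink 225 395 336.4 -333.2 21.4 51.1 33.5 -75.8 [ 338.1 -333. ] [ 15 145  87]
redpink 282 395 360.1 -390.2 20.9 51.7 14.5 -71.7 [ 359.  -389.1] [ 15 146  74]
blue 281 209 546.6 -319.6 19.8 64.8 44.8 21.0 [ 548.2 -319. ] [110 195 150]
blue 41 236 447.3 -122.4 19.8 66.2 46.2 -0.6 [ 449.8 -123.6] [110 194 141]
blue 194 293 436.7 -270.8 19.7 64.6 12.8 -9.3 [ 443.4 -270.7] [110 197 141]
grey 70 60 609.0 -170.7 97.0 58.0 3.1 -0.3 [ 609.5 -170.7] [45 16 30]
```

```bash
python3 -m inch '1 -0.01 0.02 0.9 0 0 -0.05; 1 0 0 0.9 0 0 0; 1 0 0 0.9 0 0 0; 1 0 0 0.73 0 0 0; -0.2 0 0 0 0 0 0; -1 0 0 0 0 0 0; -1 0 0 0 0 0 0; -1 0 0 0 0 0 0; -1 0 0 0 0 0 0; -1 0 0 0 0 0 0' 25; python3 -m inch '-1 0 0 -0.5 0 0 0; -1 0 0 -1 0 0 0; -1 0 0 -1 0 0 0; -1 0 0 -1 0 0 0.5; -1 0 0 -1 0 0 1;-1 0 0 -1 0 0 1;-1 0 0 -0.3 0 0 0;-1 0 0 0 0 0 0'; python3 go.py 512 166 170 -4.7
```

```text
time_s: 55.7
ee_pos: [0.5456, -0.3191, 0.004]
eef_rot: [-3.14, -0.001, 0.359]
force: [-0.4, 1.2, 2.8]
grip_width: 0.0457
grip_force: 25.0
time_s: 56.7
ee_pos: [0.5454, -0.3193, 0.1778]
eef_rot: [-3.14, -0.0, -0.073]
force: [-0.1, -0.9, -1.1]
grip_width: 0.046
grip_force: 25.0
t 56.7 at [ 545.4 -319.3  177.8] yaw -4.2 tilt 0.09 w 46.0 f 25.0 q6 1.06
turn first rz 0.05 units; then shift units x -2.44 y -16.03 z 0.26
```

```bash
python3 -m inch '-1 -0.143 -0.943 0 0 0 0.05;-1 -0.143 -0.943 0 0 0 0;-1 -0.143 -0.943 0 0 0 0;-1 -0.143 -0.943 0 0 0 0;-1 -0.143 -0.943 0 0 0 0;-1 -0.143 -0.943 0 0 0 0;-1 -0.143 -0.943 0 0 0 0;-1 -0.143 -0.943 0 0 0 0;-1 -0.143 -0.943 0 0 0 0;-1 -0.143 -0.943 0 0 0 0' >/dev/null;python3 -m inch '-1 -0.143 -0.943 0 0 0 0;-1 -0.143 -0.943 0.4 0 0 0;-1 -0.143 -0.943 0.4 0 0 0;-1 -0.143 -0.943 0.4 0 0 0;-1 -0.143 -0.943 0.4 0 0 0;-1 -0.143 -0.943 0.4 0 0 0;-1 -0.143 -0.943 0.3 0 0 0;-1 0 0 0 0 0 0;-1 0 0 0 0 0 0;-1 0 0 0 0 0 0'>/dev/null; python3 - <<'E'
from h import *
c=snap('wrist');W=cloud(c)
for r in rects(c,W,zhi=0.2,zlo=0.015,amin=600): print(*r)
E
python3 go.py 586.5 160 33 -4.7
```

```text
redpink 292 381 325.9 167.9 19.7 65.8 46.7 26.7 [328.7 168.3] [  1 239 170]
blue 278 123 586.8 160.3 27.9 64.3 44.9 -4.6 [587.6 160.1] [110 189 174]
blue 279 257 514.7 164.9 125.4 65.1 47.0 -4.8 [517.2 164.8] [110 195 141]
grey 494 41 632.7 -0.4 41.8 35.4 34.0 -87.7 [6.324e+02 6.000e-01] [132  43  17]
grey 36 169 566.6 387.4 22.1 101.3 91.6 -43.0 [568.2 370.4] [ 27  28 159]
grey 209 306 521.5 190.2 178.2 18.7 8.9 37.6 [523.9 191.7] [15 17 57]
grey 350 304 517.7 138.1 176.5 16.6 8.7 -47.8 [519.3 136.7] [15 17 57]
t 59.2 at [513.8 165.4 109.7] yaw -4.9 tilt 0.10 w 45.6 f 25.0 q6 1.90
turn first rz -0.02 units; then shift units x 2.43 y -0.02 z 2.56
```

```bash
python3 -m inch '-1 0.9 -0.03 0 0 0 0; -1 0.9 0 0 0 0 0; -1 0.61 0 0 0 0 0; -1 0 0 0.8 0 0 0; -1 0 0 0.8 0 0 0; -1 0 0 0.6 0 0 0; -1 0 0 0.34 0 0 0; -1 0 0 0 0 0 0; -1 0 0 0 0 0 0';python3 -m inch '0.4 0 0 0 0 0 0; 0.4 0 0 0 0 0 0; 0.4 0 0 0 0 0 0; 0.6 0 0 -1 0 0 0; 1 0 0 -1 0 0 0; 1 0 0 -1 0 0 0; 1 0 0 -1 0 0 0;1 0 0 0 0 0 0;1 0 0 0 0 0 0'; python3 - <<'E'
from h import *
c=snap('wrist');W=cloud(c)
for r in rects(c,W,zhi=0.16,zlo=0.012,amin=450): print(*r)
c=snap('top');W=cloud(c)
for r in rects(c,W,zhi=0.16,zlo=0.012,amin=150): print(*r)
E
python3 go.py 446 -121 150 -4.9
```

```text
time_s: 60.38
ee_pos: [0.5861, 0.161, 0.0341]
eef_rot: [-3.14, -0.001, -0.086]
force: [-0.3, -0.2, -0.7]
grip_width: 0.0457
grip_force: 25.0
time_s: 61.5
ee_pos: [0.5853, 0.1607, 0.1523]
eef_rot: [-3.14, 0.001, -0.086]
force: [-0.2, -0.4, -0.2]
grip_width: 0.0944
grip_force: 0.0
redpink 542 16 737.8 -89.9 18.5 54.7 19.6 47.6 [734.  -89.4] [ 12 188  98]
redpink 287 390 333.8 171.8 19.4 50.1 45.2 27.6 [343.6 172.2] [  1 240 152]
redpink 145 403 337.4 351.6 19.5 41.2 32.6 81.4 [335.5 352. ] [ 11 250 154]
blue 279 202 587.3 161.0 47.9 65.2 44.9 -5.6 [588.7 160.9] [110 195 155]
blue 538 277 469.4 -118.7 19.4 46.4 24.2 -82.8 [ 470.6 -116.9] [110 193 142]
grey 455 140 632.0 -0.8 41.9 34.2 33.7 -53.2 [ 6.31e+02 -5.00e-01] [120  45  15]
grey 52 215 587.5 409.0 22.0 150.7 100.2 46.3 [588.2 395.7] [ 27  29 166]
grey 326 313 445.7 119.9 15.8 40.3 38.5 89.5 [447.1 119.7] [  8  12 165]
redpink 401 280 333.5 -334.1 23.5 49.9 29.8 -76.1 [ 333.5 -334.1] [ 16 129 164]
redpink 166 287 312.5 353.3 20.8 66.5 48.6 20.9 [312.8 352.8] [ 13 233 117]
blue 329 242 444.6 -123.0 21.2 58.8 43.6 0.4 [ 444.6 -122.6] [108 162 161]
blue 373 244 439.2 -253.1 21.1 63.3 44.5 -16.9 [ 438.7 -253.5] [108 163 160]
grey 153 196 590.5 411.7 23.6 169.3 99.6 46.7 [581.1 397.2] [ 27  33 170]
grey 341 183 607.3 -152.2 105.1 60.2 40.1 -1.0 [ 607.1 -151.9] [ 18  18 127]
t 61.6 at [585.3 160.7 152. ] yaw -4.9 tilt 0.13 w 93.7 f 0.0 q6 1.86
turn first rz -0.00 units; then shift units x -3.82 y 9.75 z 0.07
```

```bash
python3 -m inch '1 0 0 0 0 0 -0.48;1 -0.46 0.94 0 0 0 0;1 -0.46 0.94 0 0 0 0;1 -0.46 0.94 0 0 0 0;1 -0.46 0.94 0 0 0 0;1 -0.46 0.94 0 0 0 0;1 -0.46 0.94 0 0 0 0;1 -0.46 0.94 0 0 0 0;1 -0.46 0.94 0.4 0 0 0;1 -0.46 0.94 0.6 0 0 0' >/dev/null; python3 -m inch '1 -0.46 0.94 0.6 0 0 0;1 0 0 0 0 0 0;1 0 0 0 0 0 0' >/dev/null; python3 go.py 446.5 -121.4 4 0; python3 - <<'E'
from h import *
c=snap('wrist');W=cloud(c)
for r in rects(c,W,zhi=0.1,zlo=0.012,amin=450): print(*r)
E
```

```text
t 63.2 at [ 447.5 -120.5  104.9] yaw -0.1 tilt 0.11 w 93.8 f 0.0 q6 1.23
turn first rz -0.01 units; then shift units x -0.03 y 0.03 z 3.36
redpink 329 22 578.3 -149.7 85.7 45.9 13.6 79.5 [ 577.5 -148.7] [174 156 150]
blue 281 210 447.2 -121.5 19.9 64.5 44.8 0.3 [ 448.7 -121.5] [110 197 143]
blue 430 217 440.9 -251.9 19.7 64.8 46.3 -15.8 [ 442.4 -250.9] [110 193 143]
grey 19 225 434.5 119.0 16.1 60.7 41.0 -1.6 [434.1 115.8] [ 11  12 178]
```

```bash
python3 -m inch '1 -0.03 0.03 0.9 0 0 0; 1 0 0 0.9 0 0 0; 1 0 0 0.9 0 0 0; 1 0 0 0.65 0 0 0; -0.2 0 0 0 0 0 0; -1 0 0 0 0 0 0; -1 0 0 0 0 0 0; -1 0 0 0 0 0 0; -1 0 0 0 0 0 0; -1 0 0 0 0 0 0' 25; python3 -m inch '-1 0 0 -0.5 0 0 0; -1 0 0 -1 0 0 0; -1 0 0 -1 0 0 0; -1 0 0 -1 0 0 0.48; -1 0 0 -0.7 0 0 0;-1 0 0 0 0 0 0'; python3 go.py 512 166 130 -4.9
```

```text
time_s: 64.53
ee_pos: [0.4465, -0.1216, 0.0046]
eef_rot: [-3.14, -0.001, -0.002]
force: [-0.8, -0.2, 4.7]
grip_width: 0.0454
grip_force: 25.0
time_s: 65.28
ee_pos: [0.447, -0.122, 0.1321]
eef_rot: [-3.141, -0.003, -0.085]
force: [-0.6, 0.5, -1.1]
grip_width: 0.0459
grip_force: 25.0
t 65.3 at [ 447.  -122.   132.1] yaw -4.9 tilt 0.19 w 45.9 f 25.0 q6 1.31
turn first rz 0.00 units; then shift units x 1.34 y -9.75 z 0.07
```

```bash
python3 -m inch '-1 0.134 -0.975 0 0 0 0;-1 0.134 -0.975 0 0 0 0;-1 0.134 -0.975 0 0 0 0;-1 0.134 -0.975 0 0 0 0;-1 0.134 -0.975 0 0 0 0;-1 0.134 -0.975 0 0 0 0;-1 0.134 -0.975 0 0 0 0;-1 0.134 -0.975 0 0 0 0;-1 0.134 -0.975 0 0 0 0;-1 0.134 -0.975 0 0 0 0' >/dev/null;python3 -m inch '-1 0 0 0 0 0 0;-1 0 0 0 0 0 0;-1 0 0 0 0 0 0'>/dev/null; python3 - <<'E'
from h import *
c=snap('wrist');W=cloud(c)
for r in rects(c,W,zhi=0.2,zlo=0.025,amin=600): print(*r)
E
python3 go.py 586.5 160 53 -4.9
```

```text
blue 277 120 586.6 160.9 47.9 64.3 45.0 -4.7 [587.5 160.8] [110 189 175]
blue 279 258 511.7 164.9 145.9 65.3 47.0 -4.6 [514.3 164.9] [110 195 143]
grey 478 43 632.3 -0.5 41.8 35.3 34.0 71.3 [6.324e+02 4.000e-01] [135  40  18]
grey 214 288 520.0 190.7 187.1 17.0 7.8 43.4 [522.2 192.3] [15 17 58]
grey 346 287 514.7 138.4 186.1 18.0 8.7 -50.7 [517.5 135.9] [12 17 58]
t 67.0 at [511.3 165.4 130.8] yaw -5.0 tilt 0.09 w 45.6 f 25.0 q6 1.90
turn first rz -0.01 units; then shift units x 2.51 y -0.03 z 2.59
```

```bash
python3 -m inch '-1 0.9 -0.06 0 0 0 0; -1 0.9 0 0 0 0 0; -1 0.7 0 0 0 0 0; -1 0 0 0.8 0 0 0; -1 0 0 0.8 0 0 0; -1 0 0 0.6 0 0 0; -1 0 0 0.36 0 0 0; -1 0 0 0 0 0 0; -1 0 0 0 0 0 0';python3 -m inch '0.4 0 0 0 0 0 0; 0.4 0 0 0 0 0 0; 0.4 0 0 0 0 0 0; 0.6 0 0 -1 0 0 0; 1 0 0 -1 0 0 0; 1 0 0 -1 0 0 0; 1 0 0 -0.6 0 0 0;1 0 0 0 0 0 0;1 0 0 0 0 0 0'; python3 - <<'E'
from h import *
c=snap('wrist');W=cloud(c)
for r in rects(c,W,zhi=0.16,zlo=0.03,amin=450): print(*r)
c=snap('top');W=cloud(c)
for r in rects(c,W,zhi=0.16,zlo=0.012,amin=150): print(*r)
E
python3 go.py 440.3 -252.5 105 -15.8
```

```text
time_s: 68.08
ee_pos: [0.5866, 0.1618, 0.0548]
eef_rot: [-3.14, -0.001, -0.086]
force: [-1.2, 0.8, -0.4]
grip_width: 0.0463
grip_force: 25.0
time_s: 69.2
ee_pos: [0.5858, 0.1614, 0.1607]
eef_rot: [-3.14, 0.002, -0.086]
force: [1.0, -0.7, -0.5]
grip_width: 0.094
grip_force: 0.0
blue 279 206 587.3 161.7 67.8 64.9 44.8 -5.4 [588.9 161.7] [110 195 157]
grey 450 139 632.4 -0.2 41.8 33.9 33.3 -27.4 [ 6.318e+02 -1.000e-01] [120  46  15]
redpink 401 280 333.4 -334.3 23.1 48.7 30.2 -76.4 [ 333.6 -334.2] [ 16 129 163]
redpink 166 287 312.4 353.1 20.7 67.5 48.7 20.2 [312.6 352.5] [ 13 233 116]
blue 373 244 439.0 -253.7 21.2 63.7 43.6 -15.1 [ 438.7 -253.2] [108 163 160]
grey 153 196 589.4 410.6 23.4 164.9 99.2 46.5 [581.8 397.8] [ 27  33 169]
grey 342 183 607.4 -152.2 105.2 60.3 40.0 -1.1 [ 606.7 -152.2] [ 18  19 126]
t 69.3 at [585.8 161.4 160.7] yaw -4.9 tilt 0.12 w 94.2 f 0.0 q6 1.86
turn first rz 1.09 units; then shift units x -0.91 y 14.60 z 1.86
```

```bash
python3 -m inch '1 0 0 0 0 0 1;1 0 0 0 0 0 0.09;1 -0.06 0.97 0 0 0 0;1 -0.06 0.97 0 0 0 0;1 -0.06 0.97 0 0 0 0;1 -0.06 0.97 0 0 0 0;1 -0.06 0.97 0 0 0 0;1 -0.06 0.97 0 0 0 0;1 -0.06 0.97 0 0 0 0;1 -0.06 0.97 0 0 0 0' >/dev/null; python3 -m inch '1 -0.06 0.97 0 0 0 0;1 -0.06 0.97 0 0 0 0;1 -0.06 0.97 0 0 0 0;1 -0.06 0.97 0.3 0 0 0;1 -0.06 0.97 0.5 0 0 0;1 -0.06 0.97 0.5 0 0 0;1 -0.06 0.97 0.5 0 0 0;1 0 0 0 0 0 0;1 0 0 0 0 0 0' >/dev/null; python3 go.py 440.3 -252.5 4 -15.8; python3 - <<'E'
from h import *
c=snap('wrist');W=cloud(c)
for r in rects(c,W,zhi=0.1,zlo=0.012,amin=450): print(*r)
E
```

```text
t 71.7 at [ 441.7 -250.6  107.5] yaw -15.7 tilt 0.11 w 93.7 f 0.0 q6 1.25
turn first rz 0.01 units; then shift units x -0.03 y 0.07 z 3.45
redpink 80 49 585.0 -162.4 79.5 61.0 31.2 -46.5 [ 589.  -167.6] [174 164  56]
redpink 457 262 349.9 -393.0 21.5 52.2 30.5 -77.3 [ 351.3 -393.6] [ 15 145  93]
blue 282 210 440.9 -252.8 19.9 64.7 44.6 -16.2 [ 442.3 -253. ] [110 197 144]
grey 56 46 586.1 -159.4 97.2 51.7 25.9 -49.7 [ 589.1 -163.7] [30 14 35]
```

```bash
python3 -m inch '1 -0.03 0.09 0.9 0 0 0; 1 0 0 0.9 0 0 0; 1 0 0 0.9 0 0 0; 1 0 0 0.73 0 0 0; -0.2 0 0 0 0 0 0; -1 0 0 0 0 0 0; -1 0 0 0 0 0 0; -1 0 0 0 0 0 0; -1 0 0 0 0 0 0; -1 0 0 0 0 0 0' 25; python3 -m inch '-1 0 0 -0.5 0 0 0; -1 0 0 -1 0 0 0; -1 0 0 -1 0 0 0; -1 0 0 -1 0 0 -0.08; -1 0 0 -1 0 0 -1;-1 0 0 -0.5 0 0 0;-1 0 0 0 0 0 0'; python3 go.py 512 166 150 -4.9
```

```text
time_s: 72.97
ee_pos: [0.44, -0.2533, 0.0047]
eef_rot: [-3.14, -0.0, -0.276]
force: [-0.6, 1.3, 4.2]
grip_width: 0.0455
grip_force: 25.0
time_s: 73.85
ee_pos: [0.44, -0.2536, 0.1551]
eef_rot: [-3.141, -0.001, -0.091]
force: [-0.5, 1.1, -0.7]
grip_width: 0.0458
grip_force: 25.0
t 73.8 at [ 440.  -253.6  155.1] yaw -5.2 tilt 0.10 w 45.8 f 25.0 q6 1.07
turn first rz -0.03 units; then shift units x 1.20 y -14.14 z 0.17
```

```bash
python3 -m inch '-1 0.08 -0.943 0 0 0 -0.03;-1 0.08 -0.943 0 0 0 0;-1 0.08 -0.943 0 0 0 0;-1 0.08 -0.943 0 0 0 0;-1 0.08 -0.943 0 0 0 0;-1 0.08 -0.943 0 0 0 0;-1 0.08 -0.943 0 0 0 0;-1 0.08 -0.943 0 0 0 0;-1 0.08 -0.943 0 0 0 0;-1 0.08 -0.943 0 0 0 0' >/dev/null;python3 -m inch '-1 0.08 -0.943 0 0 0 0;-1 0.08 -0.943 0 0 0 0;-1 0.08 -0.943 0 0 0 0;-1 0.08 -0.943 0 0 0 0;-1 0.08 -0.943 0 0 0 0;-1 0 0 0 0 0 0;-1 0 0 0 0 0 0;-1 0 0 0 0 0 0'>/dev/null; python3 - <<'E'
from h import *
c=snap('wrist');W=cloud(c)
for r in rects(c,W,zhi=0.22,zlo=0.025,amin=600): print(*r)
E
python3 go.py 586.5 160 73 -4.9
```

```text
blue 276 119 586.9 161.8 67.9 64.4 44.7 -4.2 [587.6 161.6] [110 189 176]
blue 279 258 510.9 165.2 170.0 65.6 46.9 -4.8 [513.6 165.2] [110 195 144]
grey 462 49 632.5 -0.2 41.8 34.6 34.2 22.3 [6.325e+02 3.000e-01] [135  40  19]
grey 214 282 522.1 193.3 207.0 12.5 2.6 78.1 [522.  193.2] [12 17 59]
grey 345 283 517.3 135.8 207.4 12.1 2.9 -84.3 [517.2 135.8] [12 17 59]
t 76.2 at [510.6 165.7 155. ] yaw -4.8 tilt 0.09 w 45.2 f 25.0 q6 1.90
turn first rz 0.01 units; then shift units x 2.54 y -0.03 z 2.73
```

```bash
python3 -m inch '-1 0.9 -0.03 0 0 0 0; -1 0.9 0 0 0 0 0; -1 0.74 0 0 0 0 0; -1 0 0 0.8 0 0 0; -1 0 0 0.8 0 0 0; -1 0 0 0.7 0 0 0; -1 0 0 0.4 0 0 0; -1 0 0 0 0 0 0; -1 0 0 0 0 0 0';python3 -m inch '0.4 0 0 0 0 0 0; 0.4 0 0 0 0 0 0; 0.4 0 0 0 0 0 0; 0.6 0 0 -1 0 0 0; 1 0 0 -1 0 0 0; 1 0 0 -1 0 0 0; 1 0 0 0 0 0 0;1 0 0 0 0 0 0'; python3 - <<'E'
from h import *
c=snap('wrist');W=cloud(c)
for r in rects(c,W,zhi=0.16,zlo=0.012,amin=450): print(*r)
E
python3 go.py 434 119.3 105 -1.3
```

```text
time_s: 77.28
ee_pos: [0.5869, 0.1612, 0.0748]
eef_rot: [-3.14, -0.001, -0.082]
force: [-0.1, -1.1, 0.4]
grip_width: 0.0458
grip_force: 25.0
time_s: 78.28
ee_pos: [0.5863, 0.161, 0.1631]
eef_rot: [-3.14, 0.001, -0.082]
force: [-0.0, -0.8, -0.5]
grip_width: 0.094
grip_force: 0.0
redpink 534 20 737.6 -90.3 18.7 53.9 19.5 46.1 [734.4 -89.9] [ 12 187 103]
redpink 555 160 608.0 -126.4 19.7 62.7 4.1 -1.7 [ 600.9 -126. ] [174 161 123]
redpink 288 387 329.1 169.3 19.5 61.3 44.9 28.4 [338.1 170.3] [  1 239 158]
redpink 149 401 331.5 351.1 19.6 54.8 44.3 81.0 [328.4 352.4] [ 11 250 142]
blue 279 211 588.2 161.0 87.8 64.3 45.2 -5.2 [589.7 160.9] [110 195 160]
grey 449 140 632.7 -0.7 41.8 34.4 33.7 -10.5 [ 6.317e+02 -3.000e-01] [120  45  15]
grey 56 209 591.4 412.7 22.1 161.6 101.2 46.3 [591.2 398.3] [ 27  29 170]
grey 325 311 442.2 120.1 15.8 43.7 40.1 -2.2 [443.5 119.9] [  8  12 174]
t 78.3 at [586.2 161.  162.8] yaw -4.7 tilt 0.12 w 93.8 f 0.0 q6 1.86
turn first rz -0.34 units; then shift units x -5.04 y 1.51 z 1.93
```

Blue pile complete (z 88). Next, weight_1 from its parking spot.

```bash
python3 -m inch '1 0 0 0 0 0 -0.34;1 -0.84 0.25 0 0 0 0;1 -0.84 0.25 0 0 0 0;1 -0.84 0.25 0 0 0 0;1 -0.84 0.25 0.6 0 0 0;1 -0.84 0.25 0.7 0 0 0;1 -0.84 0.26 0.6 0 0 0;1 0 0 0 0 0 0;1 0 0 0 0 0 0' >/dev/null; python3 go.py 433.5 119.3 4 -1.3; python3 - <<'E'
from h import *
c=snap('wrist');W=cloud(c)
for r in rects(c,W,zhi=0.1,zlo=0.012,amin=450): print(*r)
E
```

```text
t 79.5 at [435.3 119.5 107.4] yaw -1.3 tilt 0.11 w 93.8 f 0.0 q6 1.78
turn first rz -0.00 units; then shift units x -0.06 y 0.01 z 3.45
redpink 228 309 331.2 170.4 19.6 56.3 46.8 26.9 [338.6 170.7] [  1 241 142]
blue 199 23 567.3 162.0 87.7 45.4 27.4 85.6 [566.3 161.1] [110 194 112]
grey 7 58 562.4 333.2 20.6 45.5 19.3 -13.4 [566.4 332.4] [27 32 65]
grey 279 210 434.1 120.3 16.0 59.8 40.2 -1.4 [435.3 120.1] [  8  13 153]
```

```bash
python3 -m inch '1 -0.06 -0.02 0.9 0 0 0; 1 0 0 0.9 0 0 0; 1 0 0 0.9 0 0 0; 1 0 0 0.74 0 0 0; -0.2 0 0 0 0 0 0; -1 0 0 0 0 0 0; -1 0 0 0 0 0 0; -1 0 0 0 0 0 0; -1 0 0 0 0 0 0; -1 0 0 0 0 0 0' 40; python3 -m inch '-1 0 0 -0.4 0 0 0; -1 0 0 -1 0 0 0; -1 0 0 -1 0 0 0; -1 0 0 -1 0 0 0.34; -1 0 0 -1 0 0 0;-1 0 0 -1 0 0 0;-1 0 0 0 0 0 0'; python3 go.py 586 161 165 -4.7
```

```text
time_s: 80.75
ee_pos: [0.4328, 0.1202, 0.004]
eef_rot: [-3.14, -0.0, -0.023]
force: [-0.2, -0.0, 2.0]
grip_width: 0.0396
grip_force: 40.0
time_s: 81.62
ee_pos: [0.4334, 0.12, 0.1677]
eef_rot: [-3.139, -0.004, -0.082]
force: [0.1, 0.3, -3.0]
grip_width: 0.0395
grip_force: 40.0
t 81.6 at [433.4 120.  167.7] yaw -4.7 tilt 0.27 w 39.5 f 40.0 q6 1.84
turn first rz 0.00 units; then shift units x 4.96 y -1.78 z 0.09
```

```bash
python3 -m inch '-1 0.83 -0.29 0 0 0 0;-1 0.83 -0.29 0 0 0 0;-1 0.83 -0.29 0 0 0 0;-1 0.83 -0.29 0 0 0 0;-1 0.83 -0.29 0 0 0 0;-1 0.83 -0.29 0 0 0 0;-1 0 0 0 0 0 0;-1 0 0 0 0 0 0' >/dev/null; python3 go.py 586.3 161 92 -4.7; python3 - <<'E'
from h import *
c=snap('wrist');W=cloud(c)
for r in rects(c,W,zhi=0.2,zlo=0.06,amin=450): print(*r)
E
```

```text
t 82.6 at [584.9 159.5 164.7] yaw -4.7 tilt 0.13 w 39.7 f 40.0 q6 1.86
turn first rz -0.00 units; then shift units x 0.04 y -0.05 z 2.42
blue 277 187 608.2 159.2 87.8 45.1 24.0 85.1 [608.5 159.2] [110 193 173]
grey 279 255 586.3 159.0 176.8 62.6 60.3 85.8 [588.6 159. ] [  8  12 126]
```

```bash
python3 -m inch '-1 0.02 -0.05 0.8 0 0 0;-1 0 0 0.8 0 0 0;-1 0 0 0.5 0 0 0;-1 0 0 0.28 0 0 0;-1 0 0 0 0 0 0;-1 0 0 0 0 0 0'; python3 -m inch '0.2 0 0 0 0 0 0; 0.4 0 0 0 0 0 0; 0.4 0 0 0 0 0 0; 0.6 0 0 -1 0 0 0; 1 0 0 -1 0 0 0; 1 0 0 -1 0 0 0; 1 0 0 0 0 0 0'; python3 - <<'E'
from h import *
c=snap('wrist');W=cloud(c)
for r in rects(c,W,zhi=0.16,zlo=0.012,amin=450): print(*r)
c=snap('top');W=cloud(c)
for r in rects(c,W,zhi=0.16,zlo=0.012,amin=150): print(*r)
# fan knob: saturated red near fan
hsv=cv2.cvtColor(c['img'],cv2.COLOR_BGR2HSV)
m=((hsv[...,0]<6)|(hsv[...,0]>172))&(hsv[...,1]>170)&(abs(W[...,0]-.555)<.08)&(abs(W[...,1]-.37)<.08)
P=W[m]; print('knob',len(P),np.nanmedian(P,0),np.nanmax(P,0))
q=(abs(W[...,2]-.022)<.006)&(W[...,1]>.25)&(abs(W[...,0]-.59)<.14)&(hsv[...,1]<80)
print(cv2.minAreaRect((W[q][:,:2]*1000).astype(np.float32)))
c=snap('side');W=cloud(c); cv2.imwrite('pics/s9.png',cv2.resize(c['img'][200:400,60:320],None,fx=3,fy=3))
hsv=cv2.cvtColor(c['img'],cv2.COLOR_BGR2HSV)
m=((hsv[...,0]<6)|(hsv[...,0]>172))&(hsv[...,1]>140)&(abs(W[...,0]-.555)<.08)&(abs(W[...,1]-.37)<.08)
P=W[m]; print('knob side',len(P),np.nanmedian(P,0),np.nanmax(P,0))
E
```

```text
time_s: 83.42
ee_pos: [0.587, 0.1613, 0.0954]
eef_rot: [-3.139, -0.001, -0.082]
force: [-0.8, 0.1, -3.0]
grip_width: 0.0398
grip_force: 40.0
time_s: 84.3
ee_pos: [0.5874, 0.1613, 0.1869]
eef_rot: [-3.139, -0.004, -0.082]
force: [-0.1, -0.4, -0.7]
grip_width: 0.0938
grip_force: 0.0
redpink 517 29 737.9 -89.5 18.7 54.9 18.4 48.4 [734.6 -89.9] [ 12 187 103]
redpink 552 154 607.1 -126.4 36.2 65.0 3.9 1.9 [ 608.3 -126.4] [174 161 122]
redpink 290 381 326.4 168.8 19.6 68.1 46.3 27.9 [328.6 168.3] [  1 239 155]
redpink 157 394 315.5 355.8 19.6 68.5 45.9 18.0 [317.9 352.6] [ 11 249  92]
blue 280 173 617.5 158.6 84.4 44.2 7.5 81.6 [618.6 158.4] [111 188  63]
grey 437 140 632.2 -0.3 41.8 34.3 32.6 48.8 [ 6.316e+02 -1.000e-01] [120  43  15]
grey 69 203 594.4 415.2 22.1 168.9 100.8 45.8 [593.6 400. ] [ 27  29 165]
grey 279 211 588.2 161.4 104.0 59.9 39.8 -4.9 [589.5 161.2] [  8  12 171]
redpink 402 280 333.0 -333.8 23.8 49.0 29.8 -77.4 [ 333.2 -334.5] [ 17 129 162]
redpink 166 287 312.8 353.3 20.3 65.8 49.0 20.5 [313. 353.] [ 13 233 116]
grey 153 196 591.3 412.4 23.5 167.9 99.1 46.2 [581.6 397.4] [ 27  33 168]
grey 342 183 607.7 -152.1 105.0 59.9 40.0 -0.8 [ 608.1 -152.3] [ 17  19 126]
knob 34 [0.54810953 0.36854888 0.0641746 ] [0.55624154 0.38893018 0.07016602]
((591.3983764648438, 412.97003173828125), (169.50360107421875, 99.67599487304688), 46.578285217285156)
knob side 42 [0.5461114  0.37442166 0.06583086] [0.55307178 0.37971597 0.0685847 ]
```

View pics/s9.png

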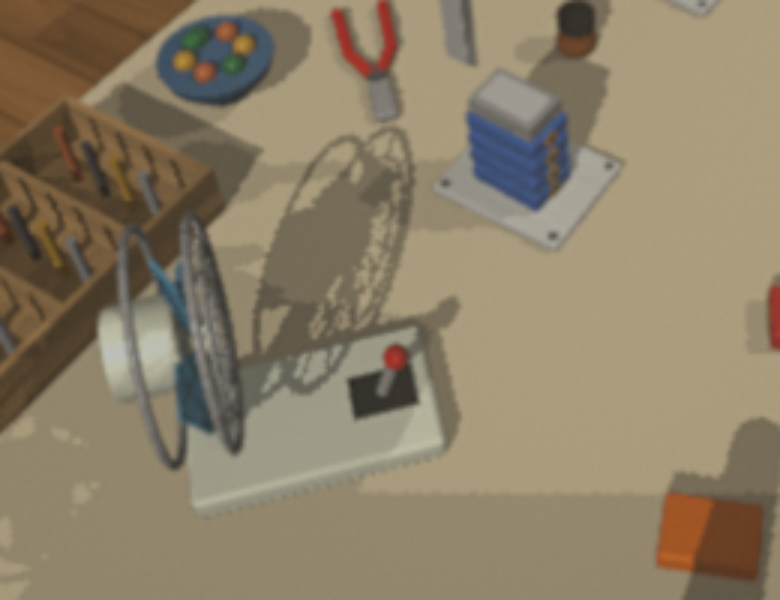

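Both piles are complete and weighted. In the crop of the side view, the red knob is at (395,357), leaning to the front, so the fan is still off. Now the fan.

```bash
python3 -m inch '-1 0 0 0 0 0 -1;-1 0 0 0 0 0 -1;-1 0 0 0 0 0 -1;-1 0 0 0 0 0 -1;-1 0 0 0 0 0 -1;-1 0 0 0 0 0 -0.09;-1 0 0 0 0 1 0;-1 0 0 0 0 1 0;-1 0 0 0 0 0 0' 30; python3 go.py 517 335 110 46.2; python3 - <<'E'
from h import *
from scipy.spatial.transform import Rotation as R
o=ctrl.get_obs(); r=R.from_euler('xyz',o['eef_rot']).as_matrix()
print(r.round(3)); print((r.T@(np.array([.517,.335,.14])-o['ee_pos'])/.03).round(2), o['qpos'].round(2))
E
```

```text
time_s: 85.58
ee_pos: [0.5854, 0.1598, 0.1837]
eef_rot: [-3.138, -0.349, 0.8]
force: [1.2, 0.8, 0.5]
grip_width: 0.0078
grip_force: 0.0
t 85.6 at [585.4 159.8 183.7] yaw 45.8 tilt 20.02 w 7.8 f 0.0 q6 0.75
turn first rz -0.04 units; then shift units x 2.64 y -5.69 z 2.46
[[ 0.655  0.718  0.236]
 [ 0.674 -0.696  0.248]
 [ 0.342 -0.003 -0.94 ]]
[ 1.95 -5.69  2.28] [0.11 0.29 1.63 0.27 0.97 0.75]
```

```bash
python3 -m inch '-1 0.325 -0.948 0.38 0 0 0;-1 0.325 -0.948 0.38 0 0 0;-1 0.325 -0.948 0.38 0 0 0;-1 0.325 -0.948 0.38 0 0 0;-1 0.325 -0.948 0.38 0 0 0;-1 0.325 -0.948 0.38 0 0 0;-1 0 0 0 0 0 0;-1 0 0 0 0 0 0'; python3 - <<'E'
from h import *
from scipy.spatial.transform import Rotation as R
c=snap('wrist','w10.png');W=cloud(c)
hsv=cv2.cvtColor(c['img'],cv2.COLOR_BGR2HSV)
m=((hsv[...,0]<8)|(hsv[...,0]>170))&(hsv[...,1]>150)&(abs(W[...,0]-.555)<.07)&(abs(W[...,1]-.37)<.07)&(W[...,2]>.04)
P=W[m]; print('knob',len(P),np.nanmedian(P,0),np.nanmin(P,0),np.nanmax(P,0))
o=ctrl.get_obs(); r=R.from_euler('xyz',o['eef_rot']).as_matrix()
print(o['ee_pos'],(r.T@(np.array([.517,.335,.046])-o['ee_pos'])/.03).round(2))
E
```

```text
time_s: 86.58
ee_pos: [0.518, 0.3358, 0.1406]
eef_rot: [-3.141, -0.349, 0.805]
force: [0.3, 0.2, -0.2]
grip_width: 0.0004
grip_force: 0.0
knob 333 [0.54900597 0.37032939 0.06543096] [0.54070119 0.36234774 0.05949108] [0.55767527 0.37956183 0.06959022]
[0.51817977 0.33543578 0.1407153 ] [-1.12 -0.02  2.95]
```

View pics/w10.png

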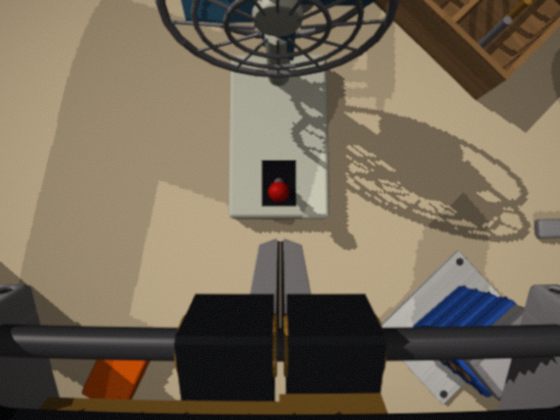

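The wrist view shows the knob at (278,190), straight ahead of the shut fingers. I'll lower and push along the fan's +x.

```bash
python3 -m inch '-1 -0.37 0 0.98 0 0 0;-1 -0.37 0 0.98 0 0 0;-1 -0.38 0.02 0.99 0 0 0;-1 0 0 0 0 0 0;-1 0.6 0 0.22 0 0 0;-1 0.5 0 0.18 0 0 0;-1 0.4 0 0.15 0 0 0;-1 0.3 0 0.11 0 0 0;-1 0.27 0 0.1 0 0 0;-1 0 0 0 0 0 0' ; python3 - <<'E'
from h import *
c=snap('wrist');W=cloud(c)
hsv=cv2.cvtColor(c['img'],cv2.COLOR_BGR2HSV)
m=((hsv[...,0]<8)|(hsv[...,0]>170))&(hsv[...,1]>150)&(abs(W[...,0]-.565)<.07)&(abs(W[...,1]-.38)<.07)&(W[...,2]>.04)
P=W[m]; print('knob',len(P),np.nanmedian(P,0),np.nanmin(P,0),np.nanmax(P,0))
print((ctrl.get_obs()['ee_pos'][:2]-[.518,.3355])@[.692,.722])
E
```

```text
time_s: 87.88
ee_pos: [0.5621, 0.381, 0.0453]
eef_rot: [-3.14, -0.345, 0.806]
force: [-12.8, -16.4, 9.6]
grip_width: 0.0003
grip_force: 13.1
knob 746 [0.57019193 0.3924142  0.06444038] [0.50570488 0.38387729 0.05379311] [0.57882225 0.40181667 0.17632739]
0.06329038371942883
```

The force has risen to 22 N at the end stop and the knob moved about 31 mm, so the fan is on. Backing off and checking.

```bash
python3 -m inch '-1 -0.6 0 -0.22 0 0 0;-1 -0.9 0 -0.33 0 0 0;-1 -0.6 0 -0.22 0 0 0;-1 0.34 0 -0.94 0 0 0;-1 0.34 0 -0.94 0 0 0;-1 0.34 0 -0.94 0 0 0;-1 0 0 0 0 0 0;-1 0 0 0 0 0 0'; python3 - <<'E'
from h import *
c=snap('wrist');W=cloud(c)
hsv=cv2.cvtColor(c['img'],cv2.COLOR_BGR2HSV)
m=((hsv[...,0]<8)|(hsv[...,0]>170))&(hsv[...,1]>150)&(abs(W[...,0]-.565)<.05)&(abs(W[...,1]-.38)<.05)&(W[...,2]>.04)&(W[...,2]<.09)
P=W[m]; print('knob',len(P),np.nanmedian(P,0),np.nanmin(P,0),np.nanmax(P,0))
c=snap('top');W=cloud(c)
for r in rects(c,W,zhi=0.16,zlo=0.012,amin=120): print(*r[:9])
c=snap('side');cv2.imwrite('pics/s11.png',cv2.resize(c['img'][120:400,60:420],None,fx=2,fy=2))
E
```

```text
time_s: 88.92
ee_pos: [0.5162, 0.3335, 0.135]
eef_rot: [-3.14, -0.35, 0.806]
force: [-0.0, 0.3, -0.2]
grip_width: 0.0007
grip_force: 0.0
knob 305 [0.56907496 0.3911186  0.06440506] [0.56135889 0.38360057 0.05728072] [0.57763796 0.39924584 0.06794342]
redpink 422 275 347.5 -396.5 23.2 46.7 26.1 -78.5
redpink 230 285 322.9 164.4 20.7 66.0 46.1 27.3
redpink 401 280 333.6 -334.3 23.2 49.1 29.7 -76.2
grey 151 194 596.0 417.1 24.1 145.5 99.3 46.4
grey 341 183 607.4 -152.1 105.6 60.2 40.0 -1.1
grey 229 191 586.2 160.2 104.6 60.1 40.5 -4.1
```

View pics/s11.png

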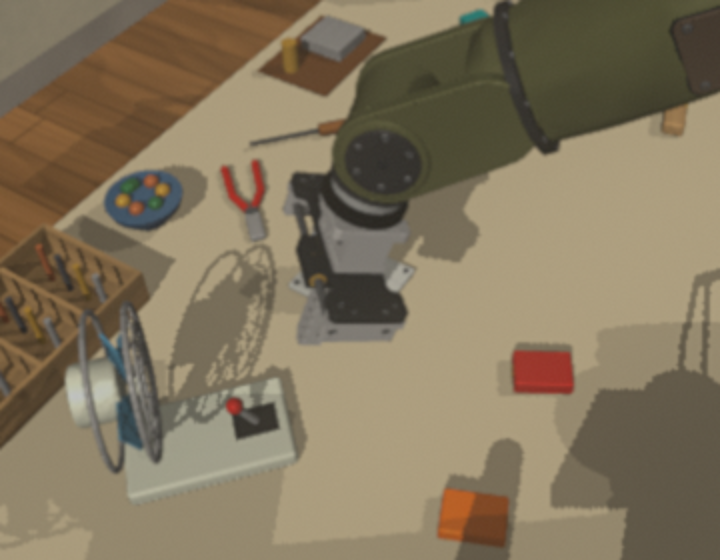

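The side view shows the knob at (234,406) leaning towards the guard. Both blocks read 104–105 mm high and centred, and the arm is clear of everything.

```bash
python3 -c "
from station import ticket
print(ticket.hand_in())"
```

```text
the job is handed in; nothing more can be done
None
```

I've handed the job in, but the judge returned no verdict: both four-mould piles are complete with a steel block on top, and the toggle is pushed to its stop (about 29 mm of knob travel measured, 33 nominal). One pink mould was knocked off mid-run and I restacked it.

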